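# Shake a sample of nuts out over a row of inspection trays

## Task

First nudge the three blue trays into a neat row: tight up against the aluminium fence, square to it, side by side without gaps, the first one up against the yellow end stop. Then lift the shaker off its two hooks and shake the square brass nuts out of its open end evenly over the row, so that every nut lies on the floor of a tray, none on top of another, and each tray has at least two. Hang the empty shaker back on both hooks, and see that the trays are still in their neat row at the end; leave the micrometer and the tumbler alone.

Things in the scene. Friction and masses are not known exactly. Their poses are not given: they have to be found in the camera images.
- fence: L fence fixed to the bench, 16 mm high: aluminium bar 300 x 22 mm along y, yellow end stop 60 x 25 mm at its left end (robot's view). Origin: inner corner, on the bench. Trays lie on the -x (robot's) side of the bar's face x = 0 and the -y side of the stop's face y = 0: home, their centres are at x = -0.048 and y = -0.048, -0.144, -0.240.
- tray_a: A shallow square blue plastic tray with a light grey floor pad, 96 x 96 mm outside and 18 mm high, walls 3.5 mm thick, floor 4 mm thick, open on top, about 220 g, loose. Origin at the centre of its underside, z up, x and y square to its sides. The three trays are alike; any of them may take any place in the row.
- tray_b: A shallow square blue plastic tray with a light grey floor pad, 96 x 96 mm outside and 18 mm high, walls 3.5 mm thick, floor 4 mm thick, open on top, about 220 g, loose. Origin at the centre of its underside, z up, x and y square to its sides. The three trays are alike; any of them may take any place in the row.
- tray_c: A shallow square blue plastic tray with a light grey floor pad, 96 x 96 mm outside and 18 mm high, walls 3.5 mm thick, floor 4 mm thick, open on top, about 220 g, loose. Origin at the centre of its underside, z up, x and y square to its sides. The three trays are alike; any of them may take any place in the row.
- stand: Hook stand, fixed, left or right of the trays: base plate 170 x 130 mm (x -0.03 to 0.14), dark upright and 100 mm crossbar at x 0.097 to 0.113 (top 108 mm up), two level 8 mm prongs at y = -0.042 and 0.042 from the crossbar towards -x (to the robot), tops 105 mm up; their ends, x -0.026 to -0.038, turn up to 115 mm. Free to hang on at x -0.015 to 0.08. Origin: on the bench below the prongs.
- shaker: Square tube 178 x 29 x 24 mm: aluminium floor, clear walls and top 3 mm thick (inside 23 wide, 18 high: nuts lie in single file), orange end at -x, open mouth at +x, handle above; 200 g, nuts extra. Origin: centre of the underside, x towards the mouth, z up. At the start it hangs level by its handle on both prongs, underside 45 mm above the bench, mouth towards the stand's +y.
- shaker_handle (a point): Middle of the orange handle bar (12 x 12 mm, 124 mm long along the shaker's x, a post at each end 58 mm from here), 66 mm above the underside, its own underside 36 mm above the tube's top. Hanging, the prongs pass between bar and tube 42 mm either side of here: grip here, raise 11 to 27 mm to clear the turned-up ends (higher, the tube strikes the prongs), then draw off to the stand's -x.
- shaker_mouth (a point): Middle of the floor's edge at the shaker's open mouth, 89 mm from its middle, 3 mm above the underside. Inside is smooth (friction about 0.28 to 0.42): nuts stay while it is level and moved gently, all run out if it is tipped mouth-down beyond 16 to 23 degrees; tipped about 10 degrees and shaken briskly lengthwise (16 mm to and fro) they creep out one by one, 5 to 20 mm a shake.
- nut_1: A square brass nut, 20 x 20 mm and 12 mm thick, with a dark round bore, 28 g; origin at its middle, z along the bore. All the nuts are alike; six, seven or eight of them are present, at the start in single file inside the shaker.
- nut_2: A square brass nut, 20 x 20 mm and 12 mm thick, with a dark round bore, 28 g; origin at its middle, z along the bore. All the nuts are alike; six, seven or eight of them are present, at the start in single file inside the shaker.
- nut_3: A square brass nut, 20 x 20 mm and 12 mm thick, with a dark round bore, 28 g; origin at its middle, z along the bore. All the nuts are alike; six, seven or eight of them are present, at the start in single file inside the shaker.
- nut_4: A square brass nut, 20 x 20 mm and 12 mm thick, with a dark round bore, 28 g; origin at its middle, z along the bore. All the nuts are alike; six, seven or eight of them are present, at the start in single file inside the shaker.
- nut_5: A square brass nut, 20 x 20 mm and 12 mm thick, with a dark round bore, 28 g; origin at its middle, z along the bore. All the nuts are alike; six, seven or eight of them are present, at the start in single file inside the shaker.
- nut_6: A square brass nut, 20 x 20 mm and 12 mm thick, with a dark round bore, 28 g; origin at its middle, z along the bore. All the nuts are alike; six, seven or eight of them are present, at the start in single file inside the shaker.
- nut_7: A square brass nut, 20 x 20 mm and 12 mm thick, with a dark round bore, 28 g; origin at its middle, z along the bore. All the nuts are alike; six, seven or eight of them are present, at the start in single file inside the shaker.
- nut_8: A square brass nut, 20 x 20 mm and 12 mm thick, with a dark round bore, 28 g; origin at its middle, z along the bore. All the nuts are alike; six, seven or eight of them are present, at the start in single file inside the shaker.
- micrometer: Bystander: a micrometer clamped upright in a grey-blue bench stand, base 130 x 90 mm, 200 mm high, 1.3 kg, loose; origin at the centre of its underside, z up. It stands on the other side of the trays from the hook stand. To be left where it is.
- tumbler: Bystander: a closed navy-blue drinks tumbler with a steel rim, 88 mm across at the top, 176 mm high, 0.5 kg, loose; origin at the centre of its underside, z up. To be left where it is, standing.
There are look-alikes about, which are no part of the job. Leave any green look-alike of the tray_a alone. What is shaped like the tray_c but green or purple is not meant.

How it is judged:
By the outcome, as a careful person would: the job done as asked, in the order asked, and still so for the second after the job is handed in, with the robot touching nothing.
Of nut_1, nut_2, nut_3, nut_4, nut_5, nut_6, nut_7, nut_8 only 6 to 8 are there at a start; the rules pass over those that are not, and their reading is None.
At some moment in a run one of tray_a, tray_b, tray_c may be knocked a few centimetres aside while the robot is not near it.
It also fails if it takes over 210 s, if anything falls off the work surface, if the arm or the gripper's body presses on something with over 40 N, if the wrist force passes 120 N, or if a joint passes its speed limit or range.

## Robot

A 7-joint arm with a two-finger parallel gripper is mounted at the origin on the work surface. World frame = base frame: x ahead of the robot, y to its left, z up, the work surface at z = 0. Lengths are in mm, angles in degrees, forces in N, time in s.
With the tool pointing down it reaches from about 400 to 875 mm from the base axis. Payload 6.5 kg.
Tool frame: the origin (TCP) lies between the finger pads; the fingertips stand 17 mm ahead of it and the grasp point (between the pads) lies 2 mm behind it (tip_reach is the distance from the TCP to the fingertips, in mm); x points along the fingers, y is the direction in which the jaws open and shut, and the axes are right-handed (so a half turn about x gives the same grasp; the last joint's range is limited). The gripper opens to 88 mm and grips with 3 to 60 N. Pads are 18 mm wide; open, the fingers measure 123 mm over their backs; the gripper's body (75 mm by 187 mm) begins 45 mm behind the grasp point.
Start: joints at [-71.517, 30.733, -0.252, 88.115, 0.149, 61.152, -4.079], TCP at [246.395, 601.481, 255.716] pointing down, gripper open.
Joint ranges: [-154.64, 154.64], [-21.42, 123.67], [-72.66, 72.17], [13.99, 137.28], [-74.86, 254.86], [10.95, 109.41], [-158.01, 158.01]. Speed limits (degrees/s): [136.94, 136.94, 180, 180, 180, 180, 180].

## Interface

Orientations are given as a 3x3 rotation matrix whose columns are the frame's x, y, z axes.
In Python, from station import sense, read_camera, get_calibration, finish_job, look_for, outline_of, tip_reach gives the robot as it stands.
- The arm moves only by the shell command python3 -m crank 'ROWS' [FORCE]. ROWS is JSON, a list of rows, each a list of 5 numbers: the shift along the world's x, y, z in mm, then the turn about the world's z in rad, then the finger opening in mm, from 0 to 88.1. In form: [[x, y, z, turn, grip], ...]. A call has 1 to 5 rows; each row is the pose to reach, as a shift and turn from the pose commanded when the call began; what a row does not reach only later rows make up. A row lasts 1/8 s, in which the tool goes at most 62.5 mm and 10.7 degrees, less where a joint would pass 70% of its speed; a pose out of reach is approached as far as the arm can. A call with a gripper value outside its range is refused whole. The fingers move at their own pace and stop on an object; FORCE is the grip in N (left out, the last holds). Time passes only in rows, so rows that repeat a pose let the fingers close. It gives the time, the measured TCP pose, the force and the opening at its end, in the units of the state.
- sense(): the state, without advancing time (a new reading comes with each control period).
- read_camera(name): name is "scene" or "top" or "wrist"; returns (picture, depth): 384x512x3 uint8, red, green, blue; 384x512 float32, mm along the optical axis (not along the pixel's ray), 0 where there is no reading.
- get_calibration(name): a dict with "vertical_fov" (degrees; the focal length in pixels is half the picture's height over the tangent of half this angle, whatever the lens; pixels are square), "cx", "cy" (the principal point, pixels), "dist" ([k1, k2, p1, p2, k3] as OpenCV has them; the pictures are not rectified), "origin" and "rotation" of the camera in the world. Camera axes: x right, y down, z forward; pixel columns grow to the right and rows downward; lengths in mm; the calibration is good to about 2 mm. A picture is of the moment at which its call begins: read the wrist's pose just before it. get_calibration takes no time and is no camera call; for the wrist camera it gives the pose at the moment of the call.
- finish_job(): hands the job in, once; it reports no verdict.
Trained networks look in the newest picture that a camera, given by its name, has taken for a name from the list of things; names that differ only in an ending like _2 or _b are one class to them, and where a whole thing is asked for, a point or a joint stands for the part that bears it (a point fixed in the world has none). Each returns a list of dicts, best first, with "conf" (0 to 1); they miss things now and then, are a little off and sometimes report something else, mostly with a low value. They report only what shows in the picture. A call takes as long as a camera call. They do not tell look-alikes from the thing itself.
- look_for(camera, thing): "extent" ([left, top, right, bottom] in pixels, round what is visible of it).
- outline_of(camera, thing): "region" (384x512 bool, what is visible of it) and "extent" ([left, top, right, bottom] in pixels, round what is visible of it).
The state is a dict: "t": time; "joints": joint angles; "qvel": joint speeds; "effort": joint torques, N m; "tool_pos": TCP position; "eef_rot": TCP orientation; "ft_force": force on the tool from outside, world axes, zero at the start; "moment": the same for the moment, N m; "opening": finger opening in mm.
Only numpy, scipy, OpenCV 4.12 (cv2) and the standard library are available. Lean on these libraries where they do the work, as an engineer would, in place of code of your own. Each camera call takes 0.05 s, during which the arm holds its last target.

## Working session

There is one attempt and no reset: what is moved stays moved. The work goes in short steps, Python scripts to look and compute and a shell command to move; the robot and the scene stay as the last step left them, time stands still between calls to the robot, and variables do not carry over. Pictures are saved under pics/ and viewed, and the job is handed in when it is done.

```bash
ls; mkdir -p pics; cat > h.py <<'E'
from station import *
import numpy as np, cv2
def K(c):
    f=192/np.tan(np.radians(c["vertical_fov"])/2)
    return np.array([[f,0,c["cx"]],[0,f,c["cy"]],[0,0,1.]]),np.array(c["dist"],float)
def snap(name,fn=None):
    c=get_calibration(name); p,d=read_camera(name)
    if fn: cv2.imwrite("pics/"+fn,p[:,:,::-1])
    return p,d,c
def cloud(d,c):
    k,ds=K(c); h,w=d.shape
    v,u=np.mgrid[0:h,0:w]
    n=cv2.undistortPoints(np.stack([u,v],-1).reshape(-1,1,2).astype(np.float64),k,ds).reshape(h,w,2)
    P=np.dstack([n*d[...,None],d[...,None]])
    W=P@np.array(c["rotation"]).T+np.array(c["origin"])
    W[d<=0]=np.nan
    return W
def proj(P,c):
    k,ds=K(c);R=np.array(c["rotation"]);o=np.array(c["origin"])
    q=(np.atleast_2d(P)-o)@R
    return cv2.projectPoints(q.reshape(-1,1,3),np.zeros(3),np.zeros(3),k,ds)[0].reshape(-1,2)
E
python3 - <<'E'
from h import *
s=sense();print(s); print(tip_reach() if callable(tip_reach) else tip_reach)
for n in("scene","top","wrist"):
    p,d,c=snap(n,n+"0.png");print(n,c)
    W=cloud(d,c);np.save(n+"0.npy",W)
    for v,u in((100,256),(192,256),(300,256),(192,100),(192,400)):print(v,u,W[v,u].round())
E
```

```text
pics
{'t': 0.0, 'joints': array([-71.51823614,  30.77737447,  -0.25340121,  88.16968442,
         0.14797707,  61.1527539 ,  -4.07802109]), 'qvel': array([-0.00649173,  0.07174008, -0.02501877,  0.03957428, -0.10724916,
        0.03772493, -0.05602392]), 'effort': array([-1.91572435e-04, -5.70980895e+01,  9.90954861e-01, -2.51606798e+01,
       -5.61616919e-02,  1.79875345e-02,  1.65163819e-04]), 'tool_pos': array([246.17817467, 600.94623564, 254.84749179]), 'eef_rot': array([[-5.45017053e-04,  3.78978485e-01,  9.25405322e-01],
       [-1.64859313e-03,  9.25403862e-01, -3.78978858e-01],
       [-9.99998493e-01, -1.73216680e-03,  1.20420440e-04]]), 'ft_force': array([-0.75365439,  0.06565877, -0.55560685]), 'moment': array([-0.01931371,  0.04917984, -0.03316234]), 'opening': 87.95585884143252}
17.0
scene {'vertical_fov': 48.83202703673851, 'cx': 257.9089440342836, 'cy': 201.1568035799992, 'dist': array([-0.15843453,  0.        ,  0.        ,  0.        ,  0.        ]), 'origin': array([1237.21679246, -366.31306093, 1194.37127814]), 'rotation': array([[ 0.49079327,  0.7195885 , -0.4912
[... 579 characters left out ...]
],
       [ 0.0128113 , -0.18221375, -0.98317548]])}
100 256 [905. -19.   2.]
192 256 [570. -16.  -2.]
300 256 [214. -13.   1.]
192 100 [572. 519.   0.]
192 400 [ 567. -516.   -1.]
wrist {'vertical_fov': 62.17238293484916, 'cx': 254.96444557054411, 'cy': 191.07809546391812, 'dist': array([-0.02674261,  0.        ,  0.        ,  0.        ,  0.        ]), 'origin': array([176.35463859, 629.65995764, 384.33254452]), 'rotation': array([[ 0.37883988,  0.88492475,  0.27090317],
       [ 0.92545991, -0.36158915, -0.11303646],
       [-0.00207312,  0.29353274, -0.95594677]])}
100 256 [183. 627.  19.]
192 256 [287. 585.  -0.]
300 256 [222. 611. 317.]
192 100 [210. 412.  18.]
192 400 [342. 744.  30.]
```

View pics/top0.png

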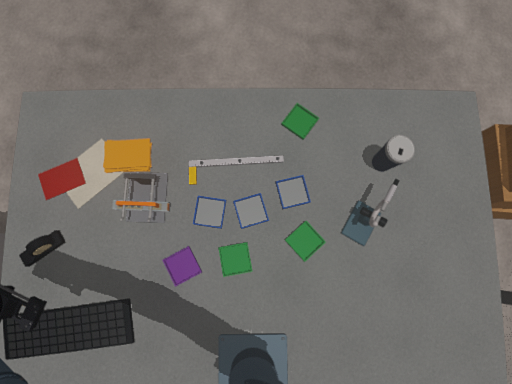

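View pics/scene0.png

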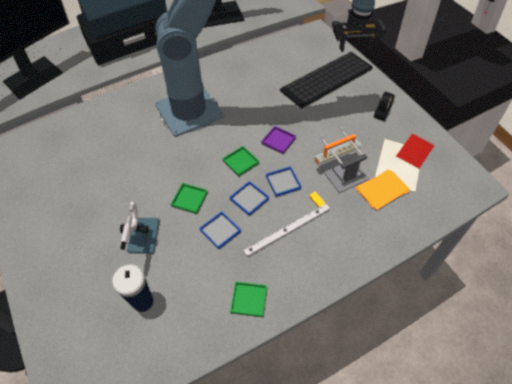

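```bash
cat >> h.py <<'E'
def planepts(uv,c,z):
    k,ds=K(c); n=cv2.undistortPoints(np.asarray(uv,float).reshape(-1,1,2),k,ds).reshape(-1,2)
    r=np.c_[n,np.ones(len(n))]@np.array(c["rotation"]).T; o=np.array(c["origin"])
    return o+r*((z-o[2])/r[:,2])[:,None]
def trays(p,c,z=18,amin=300):
    # blue wall pixels + grey pad: find outer blue contours
    hsv=cv2.cvtColor(p,cv2.COLOR_RGB2HSV)
    m=cv2.inRange(hsv,(100,90,50),(122,255,255))
    out=[]
    cs,_=cv2.findContours(cv2.morphologyEx(m,cv2.MORPH_CLOSE,np.ones((3,3))),cv2.RETR_EXTERNAL,cv2.CHAIN_APPROX_NONE)
    for k in cs:
        if cv2.contourArea(k)<amin: continue
        W=planepts(k.reshape(-1,2),c,z)[:,:2]
        r=cv2.minAreaRect(W.astype(np.float32)); out.append((cv2.contourArea(k),r))
    return out
E
python3 - <<'E'
from h import *
for n in("top","scene"):
    p,d,c=snap(n)
    print(n)
    for t in trays(p,c): print(t)
    for nm in("tray_a","fence","stand","shaker","shaker_handle","shaker_mouth","tumbler","micrometer"):
        for r in outline_of(n,nm)[:6]:
            W=cloud(d,c)[r["region"]]
            W=W[~np.isnan(W).any(1)]
            print(nm,round(r["conf"],2),np.round(r["extent"]),np.median(W,0).round(),W.min(0).round(),W.max(0).round())
E
```

```text
top
(798.5, ((501.7255859375, 140.73428344726562), (97.54456329345703, 97.07077026367188), 81.65094757080078))
(790.0, ((505.02117919921875, 3.3716087341308594), (97.67499542236328, 96.04583740234375), 16.296566009521484))
(772.5, ((568.2525024414062, -138.79624938964844), (97.44824981689453, 97.57428741455078), 13.14177417755127))
tray_a 0.97 [275. 178. 310. 206.] [ 571. -142.    5.] [ 515. -194.   -5.] [623. -84.  24.]
tray_a 0.95 [194. 196. 225. 228.] [504. 143.   5.] [447.  88.  -6.] [561. 194.  26.]
tray_a 0.9 [163. 244. 201. 287.] [327. 228.   5.] [267. 165.  -3.] [386. 289.  24.]
tray_a 0.89 [219. 243. 251. 277.] [343.  55.   5.] [292.   6.  -3.] [395. 105.  23.]
tray_a 0.84 [288. 221. 322. 262.] [ 403. -178.    5.] [ 337. -239.   -3.] [ 473. -110.   24.]
tray_a 0.63 [280. 102. 320. 140.] [ 828. -172.    5.] [ 759. -232.   -3.] [ 891. -109.   23.]
fence 0.79 [188. 157. 283. 186.] [672.  79.  16.] [ 598. -106.   -0.] [693. 211.  24.]
stand 0.74 [121. 173. 165. 224.] [569. 353.   9.] [462. 287.  -4.] [642. 441. 116.]
shaker 0.8 [113. 201. 172. 214.] [513. 351.  71.] [499. 268.  
[... 1376 characters left out ...]
329. 255.] [678.  63.  14.] [ 599. -112.   -6.] [698. 215.  23.]
stand 0.69 [318. 136. 370. 193.] [600. 337.  10.] [465. 283.  -6.] [645. 456. 114.]
stand 0.21 [111. 266. 154. 311.] [ 695. -451.  168.] [ 541. -521.   -6.] [ 719. -411.  179.]
shaker 0.91 [313. 134. 361. 165.] [521. 352.  69.] [451. 267.  -4.] [536. 492. 122.]
shaker_handle 0.7 [318. 131. 360. 166.] [521. 351.  69.] [451. 267.  -4.] [544. 497. 123.]
shaker_mouth 0.56 [316. 136. 362. 165.] [521. 351.  69.] [451. 267.  -4.] [552. 492. 123.]
tumbler 0.57 [114. 266. 152. 311.] [ 696. -451.  168.] [ 528. -498.   -3.] [ 719. -411.  179.]
micrometer 0.6 [119. 204. 161. 254.] [ 493. -371.   36.] [ 373. -431.   -4.] [ 574. -303.  176.]
```

```bash
python3 - <<'E'
import cv2
p=cv2.imread('pics/top0.png'); cv2.imwrite('pics/topc.png',cv2.resize(p[140:260,100:340],None,fx=3.3,fy=3.3,interpolation=cv2.INTER_CUBIC))
p=cv2.imread('pics/scene0.png'); cv2.imwrite('pics/scenec.png',cv2.resize(p[120:270,190:440],None,fx=3.2,fy=3.2,interpolation=cv2.INTER_CUBIC))
E
```

```text
(no output)
```

View pics/topc.png

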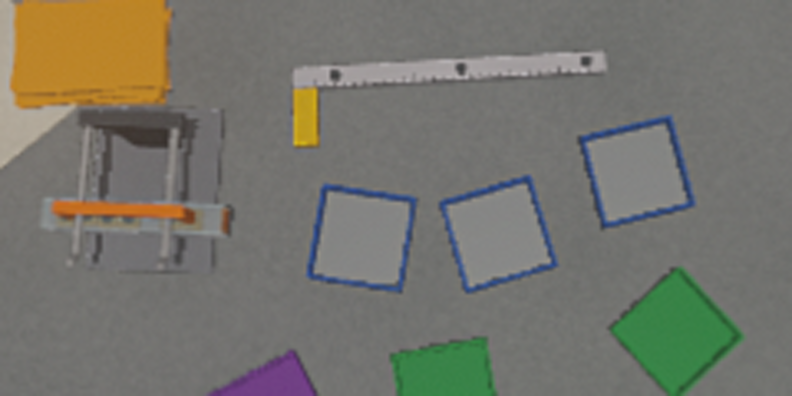

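View pics/scenec.png

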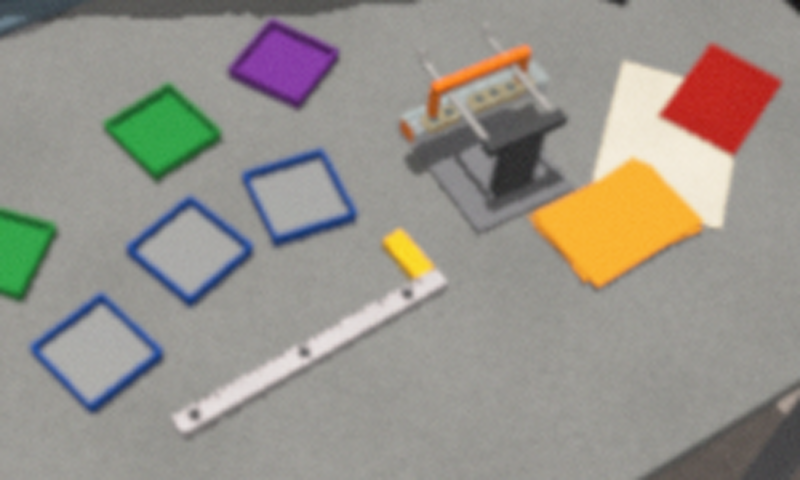

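```bash
python3 - <<'E'
from h import *
# fence face fit: aluminium bar mask, yellow mask
for n in("top","scene"):
    p,d,c=snap(n); hsv=cv2.cvtColor(p,cv2.COLOR_RGB2HSV); W=cloud(d,c)
    X=planepts(np.stack(np.meshgrid(range(512),range(384)),-1).reshape(-1,2),c,16).reshape(384,512,3)
    reg=(X[...,0]>590)&(X[...,0]<715)&(X[...,1]>-130)&(X[...,1]<240)
    bar=reg&(hsv[...,1]<60)&(hsv[...,2]>130)
    yel=reg&(cv2.inRange(hsv,(20,120,120),(32,255,255))>0)
    for nm,m in(("bar",bar),("yel",yel)):
        m=m.astype(np.uint8); 
        nl,l,st,_=cv2.connectedComponentsWithStats(m); k=1+np.argmax(st[1:,4]); m=l==k
        cs,_=cv2.findContours(m.astype(np.uint8),cv2.RETR_EXTERNAL,cv2.CHAIN_APPROX_NONE)
        r=cv2.minAreaRect(X[cs[0][:,0,1],cs[0][:,0,0],:2].astype(np.float32))
        print(n,nm,m.sum(),r,cv2.boxPoints(r).round(1).tolist())
    m=(cv2.inRange(hsv,(5,150,120),(18,255,255))>0)
    o=planepts(np.argwhere(m)[:,::-1],c,70)
    s=(o[:,0]>480)&(o[:,0]<550)&(o[:,1]>240)&(o[:,1]<460)
    o=planepts(np.argwhere(m)[s][:,::-1],c,117)
    print(n,"handle",cv2.minAreaRect(o[:,:2].astype(np.float32)))
E
```

```text
top bar 540 ((676.6358642578125, 51.34449768066406), (21.57349395751953, 322.3116149902344), 3.028197765350342) [[657.4000244140625, 211.6999969482422], [674.4000244140625, -110.19999694824219], [695.9000244140625, -109.0], [678.9000244140625, 212.8000030517578]]
top yel 127 ((626.5484619140625, 199.0196533203125), (62.23357391357422, 23.778980255126953), 1.5010405778884888) [[595.0999755859375, 210.10000610351562], [595.7999877929688, 186.3000030517578], [658.0, 187.89999389648438], [657.2999877929688, 211.6999969482422]]
top handle ((515.5062866210938, 336.7851867675781), (161.34913635253906, 11.252471923828125), 87.31657409667969)
scene bar 3333 ((652.525146484375, 55.09832763671875), (124.92694091796875, 369.79559326171875), 0.0009681538795121014) [[590.0999755859375, 240.0], [590.0999755859375, -129.8000030517578], [715.0, -129.8000030517578], [715.0, 240.0]]
scene yel 125 ((627.2515258789062, 197.40867614746094), (58.669246673583984, 29.8565673828125), 7.179443359375) [[596.2999877929688, 208.60000610351562], [600.0, 178.89999389648438], [658.2000122070312, 186.3000030517578], [654.5, 215.89999389648438]]
scene handle ((528.5953369140625, 323.005859375), (38.04916000366211, 185.49411010742188), 7.767093181610107)
```

```bash
python3 -m crank '[[26,-56,0,-0.16,40],[52,-112,0,-0.32,40],[78,-168,0,-0.48,40],[104,-224,0,-0.64,40],[130,-280,0,-0.8,40]]' 20; python3 -m crank '[[20,-43,-20,-0.13,40],[40,-87,-40,-0.26,40],[60,-130,-60,-0.4,40],[80,-173,-90,-0.528,40],[80,-173,-135,-0.528,40]]'
```

```text
t: 1.78
tool_pos: [377.1, 319.7, 256.1]
eef_rot: [[0.001, 0.93, 0.368], [0.001, 0.368, -0.93], [-1.0, 0.001, -0.001]]
ft_force: [1.5, 0.3, 0.5]
opening: 41.2
t: 2.4
tool_pos: [459.2, 145.2, 121.0]
eef_rot: [[0.005, 0.988, -0.153], [-0.0, -0.153, -0.988], [-1.0, 0.005, -0.0]]
ft_force: [1.0, 1.1, -0.7]
opening: 40.3
```

```bash
python3 - <<'E'
from h import *
print(sense()["tool_pos"])
p,d,c=snap("wrist","w1.png")
for t in trays(p,c,amin=1500): print(t)
p,d,c=snap("top","t1.png")
for t in trays(p,c): print(t)
E
```

```text
[459.19188827 145.229309   120.9815753 ]
(3317.0, ((502.3873291015625, 141.57754516601562), (97.82588958740234, 96.01555633544922), 81.24691772460938))
(791.0, ((505.2185363769531, 3.3944625854492188), (97.53192901611328, 96.39958190917969), 15.904983520507812))
(773.5, ((568.2142944335938, -138.63270568847656), (97.44824981689453, 97.9101791381836), 13.14177417755127))
```

View pics/w1.png

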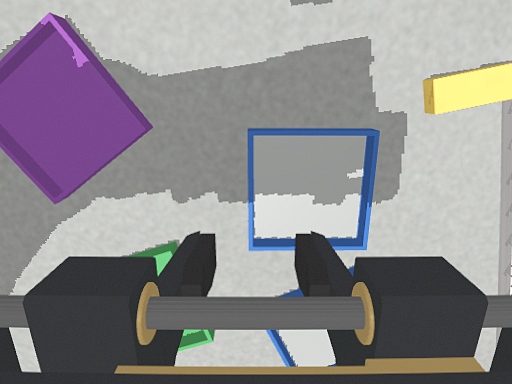

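```bash
python3 -m crank '[[0,0,-40,0,34],[0,0,-80,0,34],[0,0,-97,0,34],[0,0,-97,0,0],[0,0,-97,0,0]]' 15;python3 -m crank '[[0,0,0,0,0],[0,0,0,0,0]]' 15
```

```text
t: 3.12
tool_pos: [457.4, 149.0, 25.2]
eef_rot: [[0.002, 0.989, -0.145], [0.001, -0.145, -0.989], [-1.0, 0.002, -0.001]]
ft_force: [-0.1, -0.1, 0.5]
opening: 15.6
t: 3.38
tool_pos: [457.0, 148.9, 24.8]
eef_rot: [[0.001, 0.989, -0.145], [0.001, -0.145, -0.989], [-1.0, 0.001, -0.001]]
ft_force: [-1.3, 0.8, 8.0]
opening: 3.1
```

```bash
python3 -m crank '[[25,-6,0,0.05,0],[50,-12,0,0.1,0],[75,-18,0,0.15,0],[100,-24,0,0.199,0],[100,-24,0,0.199,0]]' 25;python3 -m crank '[[4,0,0,0,0],[8,0,0,0,0],[10,0,0,0,0],[10,0,0,0,0]]'
```

```text
t: 4.0
tool_pos: [558.2, 123.8, 24.4]
eef_rot: [[0.003, 0.999, 0.051], [0.0, 0.051, -0.999], [-1.0, 0.003, 0.0]]
ft_force: [3.7, -3.0, 8.0]
opening: 3.2
t: 4.5
tool_pos: [561.8, 124.4, 24.4]
eef_rot: [[-0.008, 0.999, 0.052], [-0.0, 0.052, -0.999], [-1.0, -0.008, 0.0]]
ft_force: [-11.6, -1.6, 19.9]
opening: 2.9
```

```bash
python3 - <<'E'
from h import *
print(sense()["tool_pos"],sense()["ft_force"])
p,d,c=snap("wrist","w2.png")
for t in trays(p,c,amin=1500): print(t)
p,d,c=snap("top","t2.png")
for t in trays(p,c): print(t)
E
```

```text
[561.81842858 124.37405634  24.35254675] [-11.64756376  -1.63626542  19.91734594]
(7186.5, ((607.5324096679688, 141.34930419921875), (96.63658905029297, 70.65963745117188), 3.063884973526001))
(793.0, ((505.216064453125, 3.2849388122558594), (97.63166809082031, 96.63381958007812), 16.025428771972656))
(774.5, ((568.2142944335938, -138.63270568847656), (97.44824981689453, 97.9101791381836), 13.14177417755127))
```

View pics/w2.png

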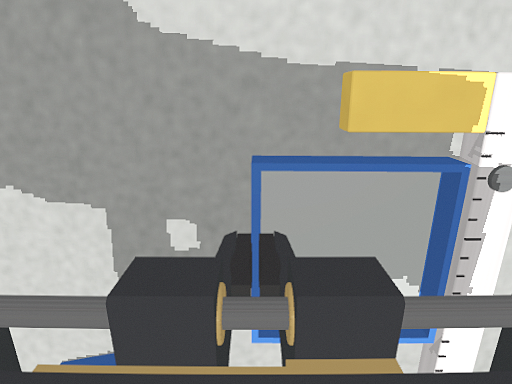

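```bash
python3 -m crank '[[0,0,0,0,8],[0,0,0,0,8],[0,0,3,0,8],[0,0,3,0,8]]'; python3 -m crank '[[0,0,0,0,0],[0,0,0,0,0],[0,0,0,0,0]]' 15
```

```text
t: 5.1
tool_pos: [566.5, 124.7, 26.9]
eef_rot: [[0.0, 0.999, 0.053], [0.0, 0.053, -0.999], [-1.0, 0.0, -0.0]]
ft_force: [-1.0, 0.5, 1.0]
opening: 7.8
t: 5.48
tool_pos: [566.3, 124.5, 26.7]
eef_rot: [[-0.0, 0.999, 0.053], [0.0, 0.053, -0.999], [-1.0, -0.0, -0.0]]
ft_force: [-1.5, 0.1, 2.3]
opening: 3.1
```

```bash
python3 -m crank '[[2,0,0,0,0],[3,0,0,0,0],[3,0,0,0,0]]'; python3 -m crank '[[0,6,0,0,0],[0,10,0,0,0],[0,13,0,0,0],[0,13,0,0,0]]'
```

```text
t: 5.85
tool_pos: [567.2, 124.5, 26.7]
eef_rot: [[-0.005, 0.999, 0.053], [-0.0, 0.053, -0.999], [-1.0, -0.005, -0.0]]
ft_force: [-8.3, -0.7, 11.0]
opening: 3.3
t: 6.35
tool_pos: [565.5, 129.9, 26.1]
eef_rot: [[-0.009, 0.999, 0.048], [-0.009, 0.048, -0.999], [-1.0, -0.01, 0.008]]
ft_force: [-10.9, -14.8, 14.0]
opening: 3.4
```

```bash
python3 - <<'E'
from h import *
print(sense()["tool_pos"],sense()["ft_force"])
p,d,c=snap("wrist","w3.png")
E
```

```text
[565.50659139 129.91454219  26.05151902] [-10.91758812 -14.79817848  13.99823388]
```

View pics/w3.png

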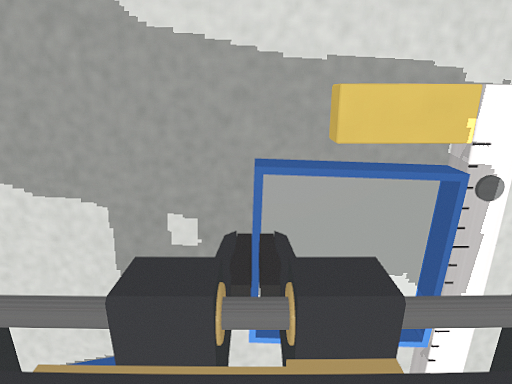

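```bash
python3 -m crank '[[-5,0,0,0,0],[-5,0,0,0,0],[-5,0,0,0,0]]'; python3 -m crank '[[0,2,0,0,0],[0,2,0,0,0]]'
```

```text
t: 6.78
tool_pos: [564.9, 138.2, 26.7]
eef_rot: [[0.001, 0.999, 0.054], [0.001, 0.054, -0.999], [-1.0, 0.001, -0.001]]
ft_force: [0.3, -1.2, -1.6]
opening: 3.6
t: 7.02
tool_pos: [564.6, 139.5, 26.7]
eef_rot: [[0.0, 0.999, 0.053], [-0.0, 0.053, -0.999], [-1.0, 0.0, 0.0]]
ft_force: [0.6, -1.3, -1.2]
opening: 3.3
```

```bash
python3 - <<'E'
from h import *
print(sense()["tool_pos"],sense()["ft_force"])
p,d,c=snap("wrist","w4.png")
E
```

```text
[564.57478398 139.47615417  26.65386168] [ 0.55271697 -1.31519939 -1.1673893 ]
```

View pics/w4.png

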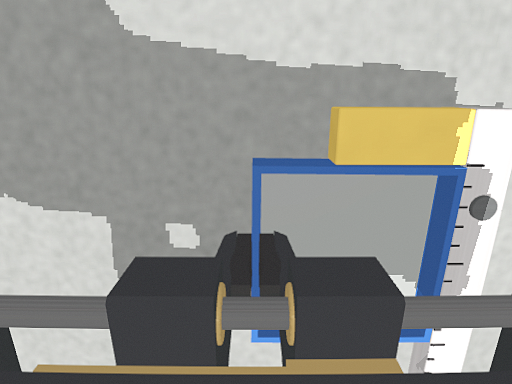

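```bash
python3 -m crank '[[0,1,0,0,0],[0,2,0,0,0],[0,3,0,0,0],[0,3,0,0,0]]'; python3 -m crank '[[3,0,0,0,0],[6,0,0,0,0],[6,0,0,0,0]]'
```

```text
t: 7.58
tool_pos: [563.7, 140.3, 26.5]
eef_rot: [[-0.002, 0.999, 0.051], [-0.002, 0.051, -0.999], [-1.0, -0.002, 0.002]]
ft_force: [-1.5, -7.0, 1.3]
opening: 3.3
t: 7.95
tool_pos: [565.7, 140.0, 26.1]
eef_rot: [[-0.01, 0.999, 0.052], [-0.003, 0.052, -0.999], [-1.0, -0.011, 0.003]]
ft_force: [-12.1, -8.0, 10.9]
opening: 3.2
```

```bash
python3 - <<'E'
from h import *
print(sense()["tool_pos"],sense()["ft_force"])
p,d,c=snap("wrist","w5.png")
E
```

```text
[565.65342323 139.9728721   26.07938406] [-12.08501663  -7.98480606  10.90589094]
```

View pics/w5.png

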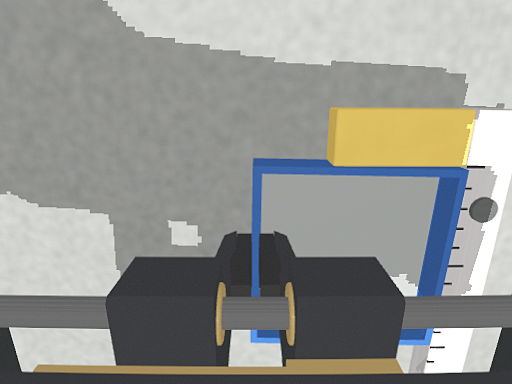

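```bash
python3 -m crank '[[-2,-1,0,0,14],[-5,-1,0,0,14],[-5,-1,50,0,20],[-50,-60,60,0.1,34],[-110,-110,60,0.227,34]]' 15; python3 -m crank '[[0,-42,0,0,34],[0,-42,-30,0,34],[0,-42,-30,0,34]]'; python3 - <<'E'
from h import *
print(sense()["tool_pos"])
p,d,c=snap("wrist","w6.png")
for t in trays(p,c,amin=1500): print(t)
p,d,c=snap("top","t6.png")
for t in trays(p,c): print(t)
E
```

```text
t: 8.62
tool_pos: [482.2, 50.3, 87.5]
eef_rot: [[0.005, 0.96, 0.281], [0.0, 0.281, -0.96], [-1.0, 0.005, 0.001]]
ft_force: [0.6, -1.8, 0.6]
opening: 33.7
t: 9.0
tool_pos: [480.3, 9.0, 55.4]
eef_rot: [[-0.002, 0.961, 0.276], [0.0, 0.276, -0.961], [-1.0, -0.002, -0.001]]
ft_force: [0.8, 1.0, -0.6]
opening: 34.2
[480.33440283   9.03252992  55.37197496]
(3855.5, ((498.75762939453125, 26.45644187927246), (96.22999572753906, 54.48723602294922), 16.095739364624023))
(3986.0, ((576.6141967773438, 123.23733520507812), (44.51460647583008, 68.3681869506836), 2.391150951385498))
(774.5, ((568.3850708007812, -138.59283447265625), (97.79898834228516, 97.9101791381836), 13.14177417755127))
(751.0, ((610.5589599609375, 139.1033477783203), (99.51874542236328, 94.2424087524414), 0.43789955973625183))
```

View pics/w6.png

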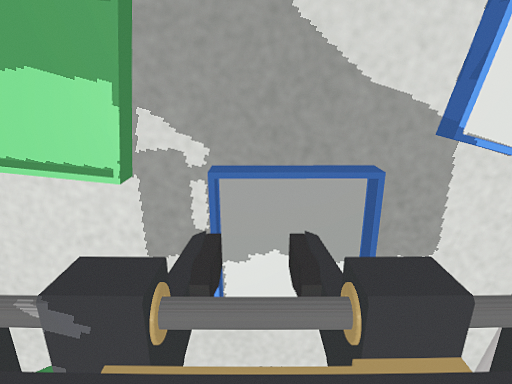

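```bash
python3 -m crank '[[-19,-18,0,0,34],[-19,-18,0,0,34],[-19,-18,-28,0,34],[-19,-18,-28,0,0],[-19,-18,-28,0,0]]' 15; python3 -m crank '[[0,0,0,0,0],[0,0,0,0,0]]' 20
```

```text
t: 9.72
tool_pos: [462.9, -8.6, 28.9]
eef_rot: [[0.001, 0.961, 0.277], [0.0, 0.277, -0.961], [-1.0, 0.001, 0.0]]
ft_force: [0.3, 0.5, 0.4]
opening: 15.8
t: 9.98
tool_pos: [462.2, -9.1, 28.9]
eef_rot: [[0.0, 0.961, 0.276], [0.0, 0.276, -0.961], [-1.0, 0.0, -0.0]]
ft_force: [-2.0, -0.2, 6.8]
opening: 3.1
```

```bash
python3 -m crank '[[25,9,0,-0.057,0],[50,18,0,-0.113,0],[75,27,0,-0.17,0],[100,36,0,-0.227,0],[100,36,0,-0.227,0]]' 25; python3 -m crank '[[0,6,0,0,0],[0,10,0,0,0],[0,13,0,0,0],[0,13,0,0,0]]'
```

```text
t: 10.6
tool_pos: [563.8, 27.8, 28.6]
eef_rot: [[0.003, 0.999, 0.054], [0.0, 0.054, -0.999], [-1.0, 0.003, -0.0]]
ft_force: [1.1, 1.2, 4.7]
opening: 2.8
t: 11.1
tool_pos: [561.7, 39.4, 28.5]
eef_rot: [[-0.0, 0.999, 0.053], [-0.0, 0.053, -0.999], [-1.0, -0.0, 0.0]]
ft_force: [-0.8, -3.3, 6.0]
opening: 3.1
```

```bash
python3 - <<'E'
from h import *
print(sense()["tool_pos"],sense()["ft_force"])
p,d,c=snap("wrist","w7.png")
E
```

```text
[561.72308388  39.42778623  28.53671426] [-0.80267881 -3.27430067  5.99933641]
```

View pics/w7.png

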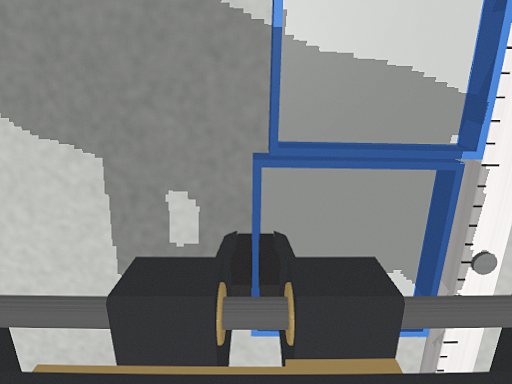

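```bash
python3 -m crank '[[4,0,0,0,0],[7,2,0,0,0],[7,4,0,0,0],[7,4,0,0,0]]'; python3 -m crank '[[2,0,0,0,0],[4,1,0,0,0],[6,1,0,0,0],[6,1,0,0,0]]'
```

```text
t: 11.65
tool_pos: [565.5, 41.6, 28.5]
eef_rot: [[-0.007, 0.999, 0.051], [-0.002, 0.051, -0.999], [-1.0, -0.007, 0.001]]
ft_force: [-8.8, -7.0, 17.5]
opening: 2.5
t: 12.15
tool_pos: [566.2, 41.6, 28.3]
eef_rot: [[-0.018, 0.999, 0.051], [-0.002, 0.051, -0.999], [-1.0, -0.018, 0.001]]
ft_force: [-23.6, -7.6, 33.8]
opening: 2.9
```

```bash
python3 - <<'E'
from h import *
print(sense()["tool_pos"],sense()["ft_force"])
p,d,c=snap("wrist","w8.png")
E
```

```text
[566.23540677  41.61674788  28.27588836] [-23.5716055   -7.60266483  33.82603425]
```

View pics/w8.png

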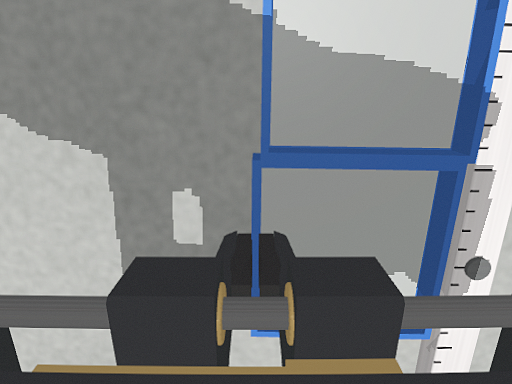

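```bash
python3 -m crank '[[-3,0,0,0,14],[-6,-1,0,0,14],[-8,-1,45,0,20],[-25,-55,45,0.08,34],[-40,-113,45,0.176,34]]' 15; python3 -m crank '[[-6,-45,0,0,34],[-11,-81,0,0,34],[-11,-81,-18,0,34],[-11,-81,-18,0,34]]'; python3 - <<'E'
from h import *
print(sense()["tool_pos"])
p,d,c=snap("wrist","w9.png")
for t in trays(p,c,amin=1500): print(t)
p,d,c=snap("top","t9.png")
for t in trays(p,c): print(t)
E
```

```text
t: 12.82
tool_pos: [535.5, -67.6, 73.6]
eef_rot: [[0.002, 0.972, 0.234], [0.001, 0.234, -0.972], [-1.0, 0.002, -0.0]]
ft_force: [-0.3, -1.7, -0.3]
opening: 33.7
t: 13.32
tool_pos: [523.3, -147.4, 53.7]
eef_rot: [[-0.003, 0.974, 0.228], [0.002, 0.228, -0.974], [-1.0, -0.002, -0.002]]
ft_force: [0.7, 0.7, -0.3]
opening: 33.9
[ 523.26221737 -147.43357778   53.68481708]
(4780.0, ((567.78076171875, -133.93121337890625), (96.1231918334961, 88.84285736083984), 13.33074951171875))
(1536.0, ((611.6162719726562, 90.66349029541016), (99.56771087646484, 191.87167358398438), 1.3975741863250732))
```

View pics/w9.png

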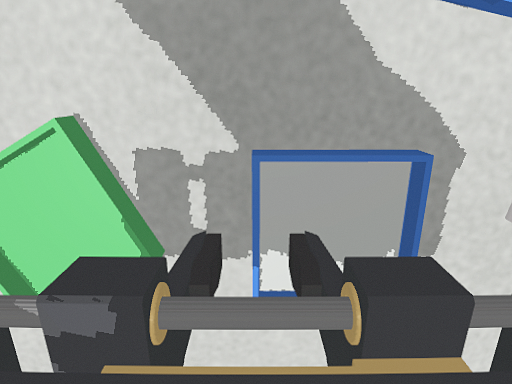

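```bash
python3 -m crank '[[0,-2,-13,0,34],[0,-2,-26,0,34],[0,-2,-26,0,0],[0,-2,-26,0,0]]' 15; python3 -m crank '[[0,0,0,0,0],[0,0,0,0,0]]' 20; python3 -m crank '[[14,30,0,-0.06,0],[28,55,0,-0.12,0],[42,78,0,-0.176,0],[42,78,0,-0.176,0],[42,78,0,-0.176,0]]' 25
```

```text
t: 13.92
tool_pos: [524.0, -151.2, 29.1]
eef_rot: [[-0.0, 0.974, 0.227], [-0.0, 0.227, -0.974], [-1.0, -0.0, -0.0]]
ft_force: [-0.1, 0.0, 0.3]
opening: 16.0
t: 14.18
tool_pos: [524.3, -151.3, 29.5]
eef_rot: [[0.001, 0.974, 0.227], [-0.0, 0.227, -0.974], [-1.0, 0.001, 0.0]]
ft_force: [-1.2, -0.7, 1.4]
opening: 3.1
t: 14.8
tool_pos: [566.2, -73.6, 29.5]
eef_rot: [[0.001, 0.999, 0.054], [-0.0, 0.054, -0.999], [-1.0, 0.001, 0.0]]
ft_force: [1.0, 1.7, 1.6]
opening: 3.0
```

```bash
python3 - <<'E'
from h import *
print(sense()["tool_pos"],sense()["ft_force"])
p,d,c=snap("wrist","w10.png")
E
```

```text
[566.15053823 -73.58580496  29.52941591] [1.02901474 1.67027073 1.62788728]
```

View pics/w10.png

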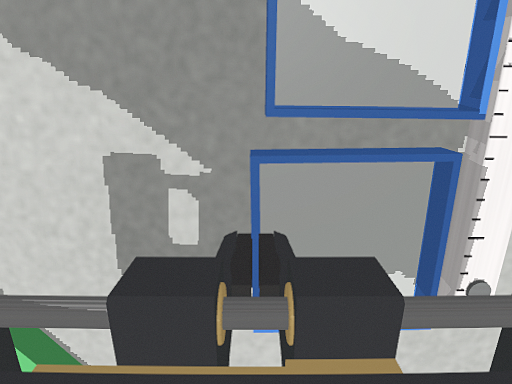

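```bash
python3 -m crank '[[3,6,0,0,0],[5,12,0,0,0],[6,17,0,0,0],[6,20,0,0,0],[6,20,0,0,0]]'; python3 -m crank '[[2,0,0,0,0],[4,0,0,0,0],[4,0,0,0,0]]'
```

```text
t: 15.48
tool_pos: [572.2, -55.8, 29.5]
eef_rot: [[0.001, 0.999, 0.051], [-0.003, 0.051, -0.999], [-1.0, 0.001, 0.003]]
ft_force: [0.3, -6.3, 3.6]
opening: 2.9
t: 15.85
tool_pos: [572.5, -55.8, 29.4]
eef_rot: [[-0.007, 0.999, 0.051], [-0.002, 0.051, -0.999], [-1.0, -0.007, 0.001]]
ft_force: [-10.6, -5.4, 18.1]
opening: 2.6
```

```bash
python3 - <<'E'
from h import *
print(sense()["tool_pos"],sense()["ft_force"])
p,d,c=snap("wrist","w11.png")
E
```

```text
[572.45032196 -55.83211903  29.42417607] [-10.57666863  -5.43387148  18.07669601]
```

View pics/w11.png

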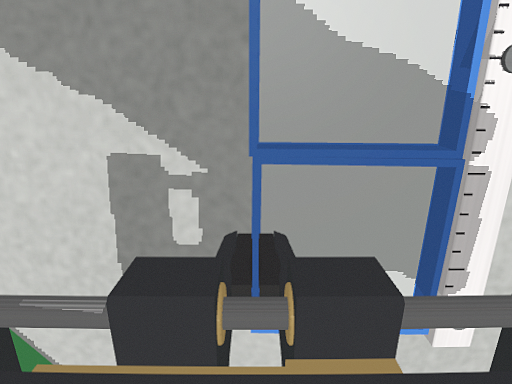

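```bash
python3 -m crank '[[-3,-1,0,0,14],[-5,-2,0,0,14],[-6,-2,40,0,14],[-36,-3,40,0,0],[-40,-3,0,0,0]]' 15; python3 -m crank '[[0,0,-3,0,0],[8,0,-5,0,0],[16,0,-5,0,0],[20,1,-5,0,0],[22,1,-5,0,0]]'; python3 -m crank '[[2,0,0,0,0],[4,0,0,0,0],[6,0,0,0,0],[6,0,0,0,0]]'
```

```text
t: 16.52
tool_pos: [537.1, -55.9, 31.1]
eef_rot: [[0.005, 0.999, 0.053], [0.0, 0.053, -0.999], [-1.0, 0.005, -0.0]]
ft_force: [1.0, -0.2, 0.3]
opening: 0.4
t: 17.15
tool_pos: [557.6, -55.4, 24.4]
eef_rot: [[-0.001, 0.999, 0.053], [-0.0, 0.053, -0.999], [-1.0, -0.001, -0.0]]
ft_force: [-4.6, 0.1, 3.5]
opening: 0.3
t: 17.65
tool_pos: [560.4, -55.3, 23.8]
eef_rot: [[-0.007, 0.999, 0.053], [0.001, 0.053, -0.999], [-1.0, -0.007, -0.001]]
ft_force: [-12.3, -0.9, 11.6]
opening: 0.3
```

```bash
python3 -m crank '[[-18,0,0,0,0],[-22,48,0,0,0],[-22,96,0,0,0],[-12,96,0,0,0],[-6,96,0,0,0]]'; python3 -m crank '[[2,0,0,0,0],[4,0,0,0,0],[6,0,0,0,0],[8,0,0,0,0],[8,0,0,0,0]]'; python3 -m crank '[[-18,0,0,0,0],[-22,48,0,0,0],[-24,96,0,0,0],[-16,96,0,0,0],[-12,96,0,0,0]]';  python3 -m crank '[[2,0,0,0,0],[4,0,0,0,0],[6,0,0,0,0],[8,0,0,0,0],[8,0,0,0,0]]'
```

```text
t: 18.27
tool_pos: [555.5, 42.5, 23.7]
eef_rot: [[-0.007, 0.998, 0.055], [0.002, 0.055, -0.998], [-1.0, -0.007, -0.002]]
ft_force: [-16.7, 6.3, 12.4]
opening: 0.3
t: 18.9
tool_pos: [555.7, 41.6, 23.0]
eef_rot: [[-0.022, 0.998, 0.053], [0.003, 0.053, -0.999], [-1.0, -0.022, -0.004]]
ft_force: [-28.2, 6.8, 25.6]
opening: 0.7
t: 19.52
tool_pos: [550.3, 137.8, 23.4]
eef_rot: [[-0.009, 0.998, 0.054], [0.001, 0.054, -0.999], [-1.0, -0.009, -0.002]]
ft_force: [-18.1, 7.5, 12.8]
opening: 0.5
t: 20.15
tool_pos: [550.6, 137.5, 23.2]
eef_rot: [[-0.025, 0.998, 0.054], [0.002, 0.054, -0.999], [-1.0, -0.025, -0.003]]
ft_force: [-32.4, 7.7, 31.0]
opening: 0.3
```

```bash
python3 -m crank '[[-15,0,0,0,0],[-15,0,50,0,0],[0,-58,60,0,0],[20,-116,60,0,0],[40,-172,60,0,0]]'; python3 -m crank '[[10,-58,0,0,0],[20,-112,0,0,0],[20,-120,0,0,0],[20,-120,-30,0,0],[20,-120,-60,0,0]]'; python3 - <<'E'
from h import *
print(sense()["tool_pos"],sense()["ft_force"])
p,d,c=snap("wrist","w12.png")
p,d,c=snap("top","t12.png")
for t in trays(p,c): print(t)
E
```

```text
t: 20.78
tool_pos: [603.2, -40.4, 84.9]
eef_rot: [[0.002, 0.999, 0.05], [-0.002, 0.05, -0.999], [-1.0, 0.002, 0.002]]
ft_force: [1.1, -0.3, -0.0]
opening: 0.4
t: 21.4
tool_pos: [622.2, -157.0, 23.9]
eef_rot: [[0.001, 0.999, 0.051], [-0.001, 0.051, -0.999], [-1.0, 0.001, 0.001]]
ft_force: [-0.4, 0.7, 0.1]
opening: 0.3
[ 622.22661963 -156.96714947   23.85578725] [-0.39960157  0.66301016  0.06246234]
(1618.5, ((616.2952880859375, 41.32878112792969), (98.34910583496094, 287.83795166015625), 3.227860689163208))
```

View pics/w12.png

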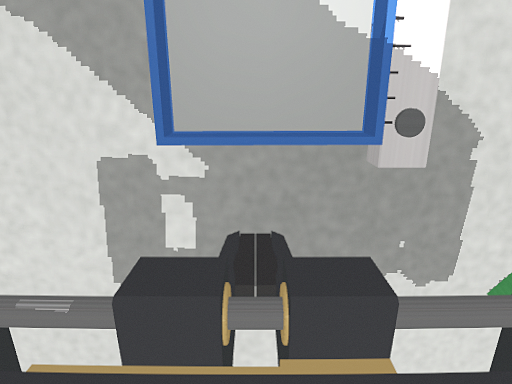

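```bash
python3 -m crank '[[0,15,0,0,0],[-1,28,0,0,0],[-1,36,0,0,0],[-2,41,0,0,0],[-2,44,0,0,0]]'; python3 -m crank '[[0,2,0,0,0],[0,4,0,0,0],[0,6,0,0,0],[0,6,0,0,0]]'
```

```text
t: 22.12
tool_pos: [620.3, -112.2, 24.7]
eef_rot: [[0.001, 0.999, 0.053], [-0.002, 0.053, -0.999], [-1.0, 0.001, 0.002]]
ft_force: [0.2, -4.6, 1.5]
opening: 0.7
t: 22.62
tool_pos: [620.1, -111.0, 24.8]
eef_rot: [[0.002, 0.999, 0.049], [-0.006, 0.049, -0.999], [-1.0, 0.001, 0.007]]
ft_force: [1.0, -11.0, 0.3]
opening: 0.3
```

```bash
python3 -m crank '[[0,-10,0,0,0],[0,-12,50,0,20],[0,0,110,0,40],[-20,50,150,0,60],[-30,110,170,0,60]]'; python3 -m crank '[[-10,60,0,0,60],[-20,120,10,0,60],[-30,170,30,0,60],[-30,170,30,0,60]]' ; python3 - <<'E'
from h import *
print(sense()["tool_pos"],sense()["ft_force"])
p,d,c=snap("wrist","w13.png");np.save("w13.npy",cloud(d,c))
for t in trays(p,c,amin=1500): print(t)
p,d,c=snap("top","t13.png")
for t in trays(p,c): print(t)
E
```

```text
t: 23.25
tool_pos: [591.1, -0.5, 194.5]
eef_rot: [[0.002, 0.999, 0.05], [0.001, 0.05, -0.999], [-1.0, 0.002, -0.001]]
ft_force: [0.5, 1.0, 0.3]
opening: 38.4
t: 23.75
tool_pos: [560.2, 175.7, 223.3]
eef_rot: [[0.001, 0.998, 0.062], [0.004, 0.062, -0.998], [-1.0, 0.001, -0.004]]
ft_force: [-0.2, -1.3, 0.7]
opening: 59.9
[560.2217293  175.68766434 223.34608412] [-0.20306558 -1.34706772  0.65427087]
(1540.0, ((614.51708984375, 103.32064056396484), (96.06643676757812, 171.56683349609375), 2.9204840660095215))
(1601.0, ((616.3335571289062, 40.61344909667969), (98.23492431640625, 282.5127258300781), 3.0578110218048096))
```

View pics/w13.png

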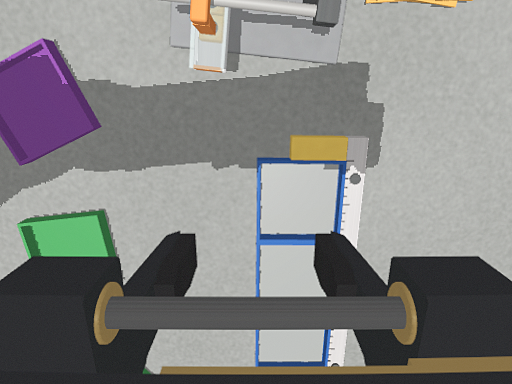

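```bash
python3 -m crank '[[-15,35,10,0,60],[-30,70,20,0,60],[-45,100,20,0,60],[-45,100,20,0,60],[-45,100,20,0,60]]'; python3 - <<'E'
from h import *
print(sense()["tool_pos"])
p,d,c=snap("wrist","w14.png");W=cloud(d,c);np.save("w14.npy",W)
hsv=cv2.cvtColor(p,cv2.COLOR_RGB2HSV)
m=cv2.inRange(hsv,(5,150,100),(18,255,255))>0
s=m&(W[...,2]>110)&(W[...,2]<125)&(W[...,0]<560)
P=W[s];print(len(P),np.median(P,0),P.min(0),P.max(0))
X=planepts(np.argwhere(s)[:,::-1],c,117)
print(cv2.minAreaRect(X[:,:2].astype(np.float32)))
# prongs z~105, white
g=(W[...,2]>98)&(W[...,2]<118)&(W[...,1]>260)&~m
print(g.sum())
vis=p.copy();vis[g]=[255,0,255];vis[s]=[0,255,255];cv2.imwrite("pics/w14v.png",vis[:,:,::-1])
E
```

```text
t: 24.48
tool_pos: [516.8, 266.9, 241.9]
eef_rot: [[-0.0, 0.999, 0.05], [-0.002, 0.05, -0.999], [-1.0, -0.0, 0.002]]
ft_force: [0.1, -0.3, 0.1]
opening: 60.2
[516.79746518 266.89091649 241.85049256]
1156 [516.12507856 329.72600252 117.18717604] [509.53186934 296.93765321 114.21489133] [524.59966629 406.83830786 119.56552581]
((516.9371948242188, 351.8974609375), (110.23780822753906, 11.184765815734863), 87.70236206054688)
7548
```

View pics/w14.png

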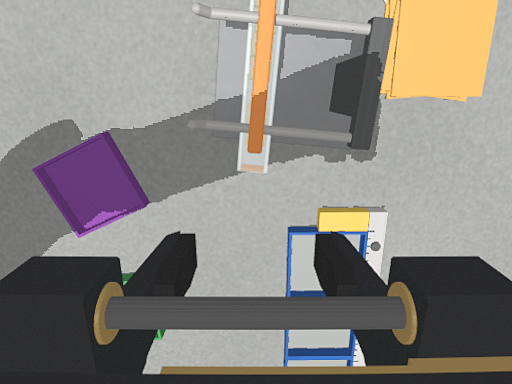

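View pics/w14v.png

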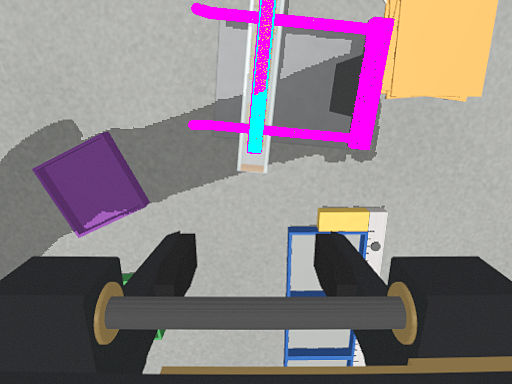

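```bash
python3 -m crank '[[0,25,0,0,60],[0,50,0,0,60],[0,60,0,0,60],[0,60,0,0,60]]'; cat > sh.py <<'E'
from h import *
def meas(fn):
    p,d,c=snap("wrist",fn);W=cloud(d,c)
    hsv=cv2.cvtColor(p,cv2.COLOR_RGB2HSV)
    m=cv2.inRange(hsv,(4,130,100),(22,255,255))>0
    s=m&(W[...,2]>110)&(W[...,2]<125)&(W[...,0]<580)&(W[...,1]>250)
    X=planepts(np.argwhere(s)[:,::-1],c,117)
    r=cv2.minAreaRect(X[:,:2].astype(np.float32))
    print("handle",r,np.median(W[s],0))
    g=(W[...,2]>98)&(W[...,2]<112)&(W[...,1]>250)&(W[...,0]>470)&(W[...,0]<590)&~m
    nl,l,st,_=cv2.connectedComponentsWithStats(g.astype(np.uint8))
    P=W[g][:,:2]
    for k in range(1,nl):
        if st[k,4]>150:
            Q=W[l==k]; f=cv2.fitLine(Q[:,:2].astype(np.float32),cv2.DIST_L2,0,.01,.01).ravel()
            print("comp",st[k],f.round(3),np.degrees(np.arctan2(f[1],f[0])),np.median(Q[:,2]))
    return p,W,c
E
python3 - <<'E'
from sh import *
print(sense()["tool_pos"])
meas("w15.png")
E
```

```text
t: 25.02
tool_pos: [515.6, 330.7, 242.0]
eef_rot: [[-0.0, 0.998, 0.055], [-0.0, 0.055, -0.998], [-1.0, -0.0, 0.0]]
ft_force: [0.6, -0.7, -0.4]
opening: 60.1
[515.63736714 330.65961556 241.96382263]
handle ((517.1154174804688, 358.2173767089844), (122.8234634399414, 11.364330291748047), 87.80902862548828) [517.2495739  364.56431694 117.34079248]
comp [202  94  54  15 534] [ 9.9900e-01 -4.7000e-02  4.9127e+02  3.9899e+02] -2.7070465 104.98933598050078
comp [271 101  80  18 800] [ 9.99000e-01 -3.80000e-02  5.57352e+02  3.96299e+02] -2.163482 104.79313229633175
comp [201 193  46  13 400] [ 9.99000e-01 -4.50000e-02  4.89100e+02  3.15671e+02] -2.552197 104.8558952651342
comp [260 198  78  16 677] [ 9.99000e-01 -4.20000e-02  5.55691e+02  3.12978e+02] -2.422135 104.81064893129945
```

View pics/w15.png

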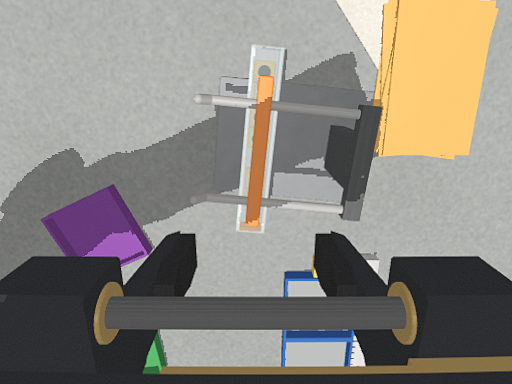

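```bash
python3 -m crank '[[1,15,-30,-0.05,50],[2,28,-60,-0.094,40],[2,28,-90,-0.094,40],[2,28,-90,-0.094,40]]'; python3 - <<'E'
from sh import *
print(sense()["tool_pos"],sense()["eef_rot"][:,1])
p,d,c=snap("wrist","w16.png")
E
```

```text
t: 25.58
tool_pos: [516.9, 355.5, 150.3]
eef_rot: [[-0.003, 0.999, -0.042], [-0.004, -0.042, -0.999], [-1.0, -0.003, 0.004]]
ft_force: [1.1, 0.0, 0.7]
opening: 40.3
[516.89314625 355.4810082  150.30088989] [ 0.9991156  -0.04191537 -0.00333555]
```

View pics/w16.png

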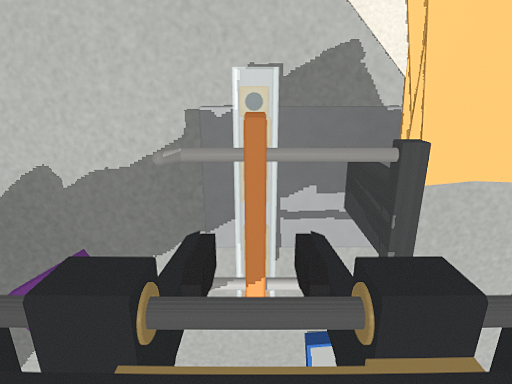

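```bash
python3 -m crank '[[0,1,-20,0,40],[0,1,-42,0,40],[0,1,-42,0,40],[0,1,-42,0,0],[0,1,-42,0,0]]' 30; python3 -m crank '[[0,0,0,0,0],[0,0,0,0,0],[0,0,0,0,0]]' 40
```

```text
t: 26.25
tool_pos: [518.7, 358.7, 111.3]
eef_rot: [[0.001, 0.999, -0.041], [0.001, -0.041, -0.999], [-1.0, 0.001, -0.001]]
ft_force: [0.3, -0.0, 0.1]
opening: 22.4
t: 26.62
tool_pos: [518.0, 358.7, 110.9]
eef_rot: [[0.0, 0.999, -0.041], [0.001, -0.041, -0.999], [-1.0, 0.0, -0.001]]
ft_force: [-2.5, -0.2, 6.0]
opening: 11.2
```

```bash
python3 -m crank '[[0,0,4,0,0],[0,0,8,0,0],[0,0,13,0,0],[0,0,18,0,0],[0,0,18,0,0]]' 50; python3 - <<'E'
from sh import *
print(sense()["tool_pos"],sense()["ft_force"],sense()["moment"])
p,d,c=snap("wrist","w17.png")
p,d,c=snap("scene","s17.png")
cv2.imwrite("pics/s17c.png",cv2.resize(p[90:220,260:410,::-1],None,fx=4,fy=4,interpolation=cv2.INTER_CUBIC))
E
```

```text
t: 27.25
tool_pos: [518.3, 358.6, 128.8]
eef_rot: [[0.001, 0.999, -0.041], [0.001, -0.041, -0.999], [-1.0, 0.001, -0.001]]
ft_force: [-0.1, 0.1, -4.4]
opening: 11.2
[518.30861653 358.60098831 128.80649379] [-0.06224372  0.05440246 -4.3721854 ] [-0.0412375   0.07355912 -0.04505658]
```

View pics/w17.png

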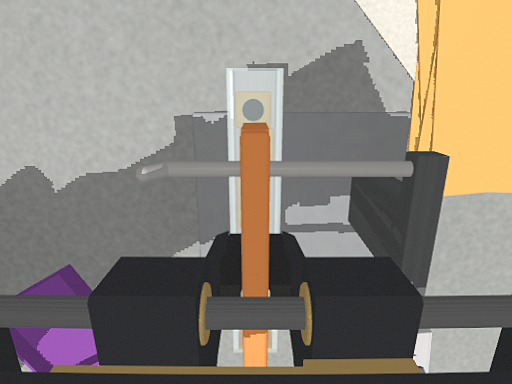

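View pics/s17c.png

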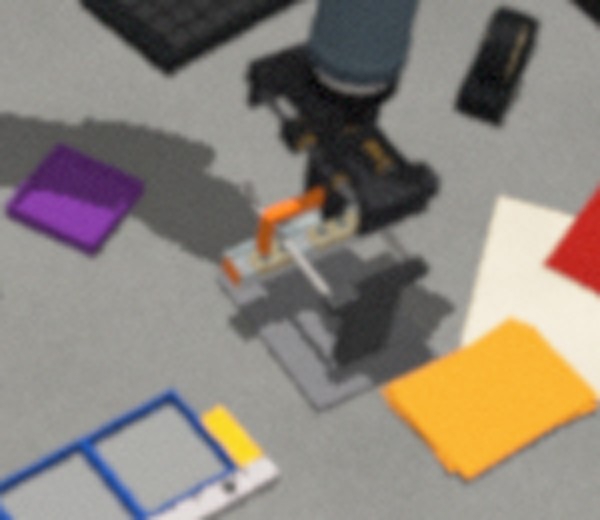

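```bash
python3 -m crank '[[-15,1,0,0,0],[-35,1.5,0,0,0],[-55,2.5,0,0,0],[-75,3,0,0,0],[-95,4,0,0,0]]'; python3 -m crank '[[-8,0,0,0,0],[-10,0,8,0,0],[-10,0,20,0,0],[-10,0,40,0,0],[-10,0,50,0,0]]';  python3 - <<'E'
from sh import *
print(sense()["tool_pos"],sense()["ft_force"],sense()["moment"])
meas("w18.png")
p,d,c=snap("scene","s18.png")
cv2.imwrite("pics/s18c.png",cv2.resize(p[60:220,240:400,::-1],None,fx=4,fy=3.7,interpolation=cv2.INTER_CUBIC))
E
```

```text
t: 27.98
tool_pos: [421.1, 362.4, 128.1]
eef_rot: [[-0.001, 0.999, -0.04], [-0.0, -0.04, -0.999], [-1.0, -0.001, 0.0]]
ft_force: [0.3, -0.1, -3.9]
opening: 11.1
t: 28.6
tool_pos: [414.4, 362.7, 180.1]
eef_rot: [[0.002, 0.999, -0.042], [0.002, -0.042, -0.999], [-1.0, 0.002, -0.002]]
ft_force: [-0.0, 1.2, -4.1]
opening: 11.0
[414.40892992 362.68286909 180.06206997] [-0.01910891  1.24699444 -4.14408677] [-0.02506307  0.09753972  0.00930397]Traceback (most recent call last):
  File "<stdin>", line 3, in <module>
  File "sh.py", line 7, in meas
    X=planepts(np.argwhere(s)[:,::-1],c,117)
  File "h.py", line 23, in planepts
    k,ds=K(c); n=cv2.undistortPoints(np.asarray(uv,float).reshape(-1,1,2),k,ds).reshape(-1,2)
                 ~~~~~~~~~~~~~~~~~~~^^^^^^^^^^^^^^^^^^^^^^^^^^^^^^^^^^^^^^^^^^^
cv2.error: OpenCV(4.12.0) /io/opencv/modules/calib3d/src/undistort.dispatch.cpp:347: error: (-215:Assertion failed) CV_IS_MAT(_src) && CV_IS_MAT(_dst) && (_src->rows == 1 || _src->cols == 1) && (_dst->rows == 1 || _dst->cols == 1) && _src->cols + _src->rows - 1 == _dst->rows + _dst->cols - 1 && (CV_MAT_TYPE(_src->type) == CV_32FC2 || CV_MAT_TYPE(_src->type) == CV_64FC2) && (CV_MAT_TYPE(_dst->type) == CV_32FC2 || CV_MAT_TYPE(_dst->type) == CV_64FC2) in function 'cvUndistortPointsInternal'
```

View pics/w18.png

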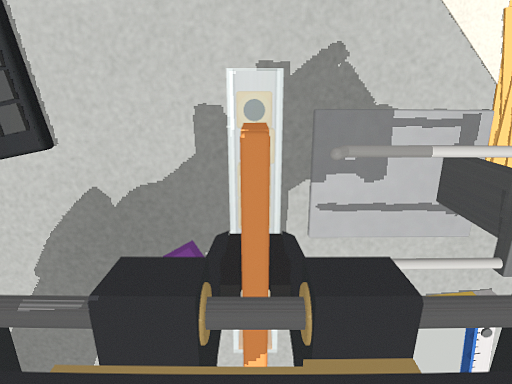

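```bash
python3 -m crank '[[10,8,5,0,0],[25,20,10,0,0],[45,36,15,0,0],[65,52,15,0,0],[85,68,15,0,0]]'; python3 -m crank '[[12,16,0,0,0],[20,29,0,0,0],[20,37,0,0,0],[20,42,0,0,0],[20,42,0,0,0]]';  python3 - <<'E'
from sh import *
print(sense()["tool_pos"],sense()["ft_force"],sense()["moment"])
p,d,c=snap("wrist","w19.png")
p,d,c=snap("scene","s19.png")
cv2.imwrite("pics/s19c.png",cv2.resize(p[60:220,240:400,::-1],None,fx=4,fy=3.7,interpolation=cv2.INTER_CUBIC))
E
```

```text
t: 29.28
tool_pos: [499.1, 431.2, 192.7]
eef_rot: [[-0.0, 0.999, -0.041], [-0.0, -0.041, -0.999], [-1.0, -0.0, 0.0]]
ft_force: [1.1, 0.7, -4.3]
opening: 11.2
t: 29.9
tool_pos: [517.5, 472.6, 193.0]
eef_rot: [[-0.001, 0.999, -0.04], [-0.0, -0.04, -0.999], [-1.0, -0.001, 0.0]]
ft_force: [1.0, 1.0, -3.7]
opening: 11.2
[517.5058972  472.63620168 193.00678279] [ 1.01733083  1.02361648 -3.74044986] [-0.14238117  0.08501986  0.02585384]
```

View pics/w19.png

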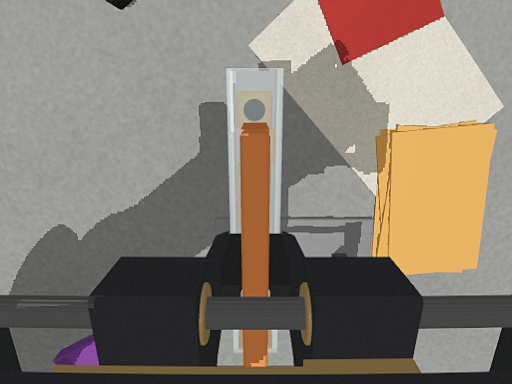

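View pics/s19c.png

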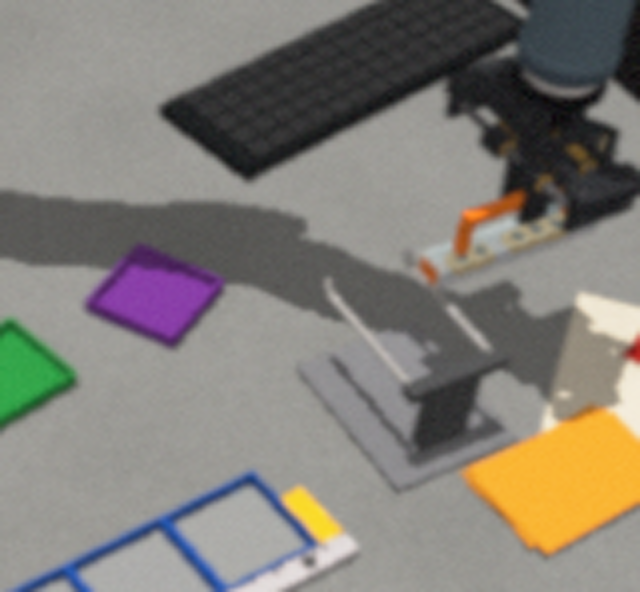

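```bash
python3 -m crank '[[0,0,-6,0,0],[0,0,-12,0,0],[0,0,-17,0,0],[0,0,-20,0,0],[0,0,-20,0,0]]' 20; python3 -m crank '[[0,0,-2,0,0],[0,0,-2,0,0]]'; python3 -m crank '[[0,0,-2,0,0],[0,0,-2,0,0]]'
```

```text
t: 30.62
tool_pos: [517.9, 472.3, 172.9]
eef_rot: [[-0.0, 0.999, -0.041], [-0.0, -0.041, -0.999], [-1.0, -0.0, 0.0]]
ft_force: [-0.6, -0.9, -4.6]
opening: 11.6
t: 30.88
tool_pos: [518.0, 472.4, 171.2]
eef_rot: [[-0.0, 0.999, -0.041], [-0.0, -0.041, -0.999], [-1.0, -0.0, 0.0]]
ft_force: [0.5, 0.6, -3.8]
opening: 11.7
t: 31.12
tool_pos: [518.2, 472.7, 169.6]
eef_rot: [[0.001, 0.999, -0.041], [0.001, -0.041, -0.999], [-1.0, 0.001, -0.001]]
ft_force: [0.2, -0.3, -1.7]
opening: 11.8
```

```bash
python3 -m crank '[[0,0,-2,0,0],[0,0,-4,0,0],[0,0,-6,0,0],[0,0,-8,0,0],[0,0,-8,0,0]]'; python3 - <<'E'
from sh import *
print(sense()["tool_pos"],sense()["ft_force"],sense()["moment"])
p,d,c=snap("wrist","w20.png")
W=cloud(d,c);hsv=cv2.cvtColor(p,cv2.COLOR_RGB2HSV)
m=(cv2.inRange(hsv,(4,130,100),(22,255,255))>0);m[:, :235]=0;m[:,275:]=0;m[232:]=0
P=W[m]; P=P[~np.isnan(P).any(1)];f=np.polyfit(P[:,1],P[:,2],1);print(np.degrees(np.arctan(f[0])),len(P))
p,d,c=snap("scene","s20.png")
cv2.imwrite("pics/s20c.png",cv2.resize(p[60:220,240:400,::-1],None,fx=4,fy=3.7,interpolation=cv2.INTER_CUBIC))
E
```

```text
t: 31.75
tool_pos: [518.0, 472.5, 161.2]
eef_rot: [[-0.0, 0.999, -0.041], [0.0, -0.041, -0.999], [-1.0, -0.0, -0.0]]
ft_force: [-0.4, 2.9, 0.2]
opening: 11.6
[518.00685494 472.48783931 161.16533408] [-0.41327779  2.94028797  0.24226889] [ 0.22290167 -0.00921958  0.00343277]
-8.446580096387219 2759
```

View pics/w20.png

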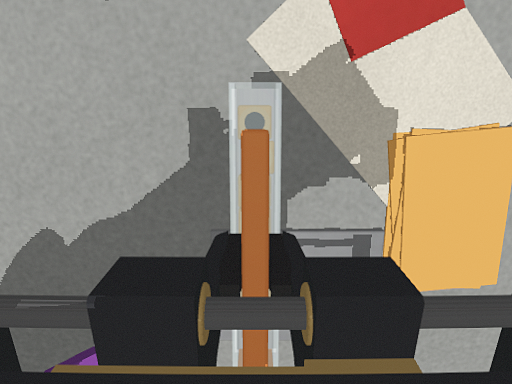

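View pics/s20c.png

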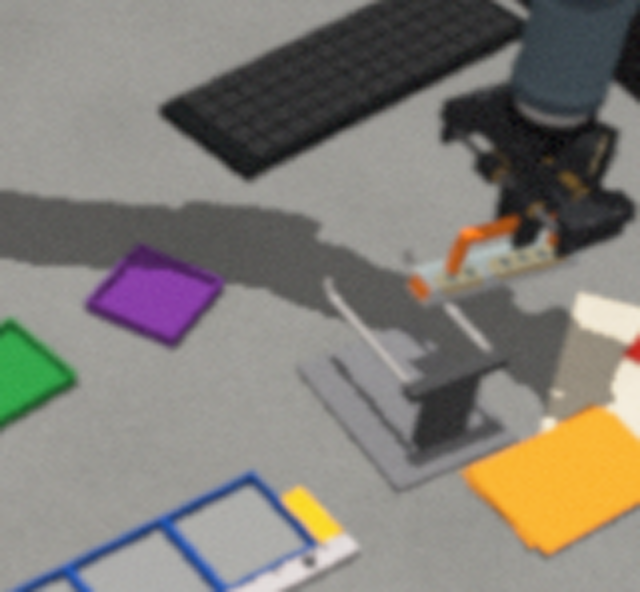

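```bash
cat > tilt.py <<'E'
from h import *
def tilt(fn):
    p,d,c=snap("wrist",fn)
    W=cloud(d,c);hsv=cv2.cvtColor(p,cv2.COLOR_RGB2HSV)
    m=(cv2.inRange(hsv,(4,130,80),(22,255,255))>0);m[:, :235]=0;m[:,275:]=0;m[232:]=0
    P=W[m]; P=P[~np.isnan(P).any(1)];f=np.polyfit(P[:,1],P[:,2],1);print("tilt",np.degrees(np.arctan(f[0])),len(P))
    return p,W,c
E
python3 -m crank '[[0,0,-1.5,0,0],[0,0,-3,0,0],[0,0,-3,0,0]]'; python3 -m crank '[[0,0,0,0,0],[0,0,0,0,0],[0,0,5,0,0],[0,0,15,0,0],[0,0,25,0,0]]' 60; python3 - <<'E'
from tilt import *
print(sense()["tool_pos"],sense()["ft_force"],sense()["moment"])
tilt("w21.png")
E
```

```text
t: 32.22
tool_pos: [518.0, 472.5, 158.2]
eef_rot: [[-0.0, 0.999, -0.041], [0.0, -0.041, -0.999], [-1.0, -0.0, -0.0]]
ft_force: [-0.4, 2.8, 0.7]
opening: 11.4
t: 32.85
tool_pos: [518.1, 471.7, 183.7]
eef_rot: [[-0.0, 0.999, -0.041], [-0.001, -0.041, -0.999], [-1.0, -0.0, 0.001]]
ft_force: [0.0, 0.1, -2.9]
opening: 11.3
[518.06417128 471.73283208 183.66185901] [ 0.02841676  0.12683011 -2.88572759] [-0.0030015   0.07064523  0.03822963]
tilt -9.450471060167795 2763
```

```bash
python3 -m crank '[[0,0,5,0,0],[0,0,15,0,0],[0,0,28,0,0],[0,0,38,0,0],[0,0,42,0,0]]'; python3 -m crank '[[2,-4,0,0,0],[4,-12,0,0,0],[6,-22,0,0,0],[10,-34,0,0,0],[14,-48,0,0,0]]'; python3 -m crank '[[4,-16,0,0.02,0],[8,-33,0,0.04,0],[12,-50,0,0.06,0],[16,-68,0,0.08,0],[20,-86,0,0.094,0]]'; python3 -m crank '[[4,-19,0,0,0],[8,-38,0,0,0],[12,-57,0,0,0],[16,-76,0,0,0],[20,-94,0,0,0]]'; python3 - <<'E'
from tilt import *
print(sense()["tool_pos"],sense()["ft_force"],sense()["moment"])
tilt("w22.png")
E
```

```text
t: 33.52
tool_pos: [518.4, 472.6, 226.5]
eef_rot: [[0.001, 0.999, -0.041], [0.001, -0.041, -0.999], [-1.0, 0.001, -0.001]]
ft_force: [0.2, 0.3, -3.5]
opening: 11.0
t: 34.15
tool_pos: [532.5, 423.2, 225.3]
eef_rot: [[0.0, 0.999, -0.041], [-0.0, -0.041, -0.999], [-1.0, 0.0, 0.0]]
ft_force: [-0.0, 0.3, -3.9]
opening: 11.1
t: 34.78
tool_pos: [552.4, 336.8, 225.4]
eef_rot: [[0.0, 0.999, 0.053], [-0.0, 0.053, -0.999], [-1.0, 0.0, 0.0]]
ft_force: [0.1, 0.8, -3.2]
opening: 11.0
t: 35.4
tool_pos: [572.3, 243.1, 225.3]
eef_rot: [[0.0, 0.999, 0.053], [-0.0, 0.053, -0.999], [-1.0, 0.0, 0.0]]
ft_force: [-0.0, -0.5, -4.4]
opening: 11.1
[572.30720347 243.06501469 225.31917369] [-0.01189743 -0.49639006 -4.35491264] [-0.05769096  0.09964915 -0.02273922]
tilt -9.612329877860239 2751
```

View pics/w22.png

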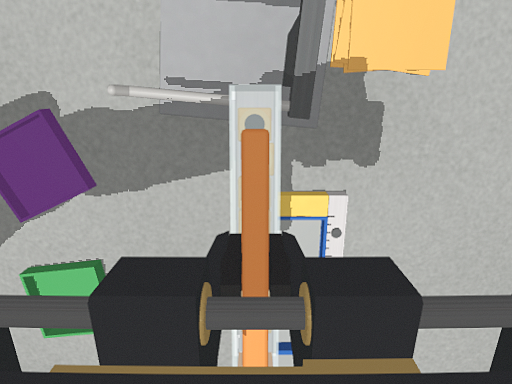

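```bash
python3 -m crank '[[4,-19,0,0,0],[8,-38,0,0,0],[12,-57,0,0,0],[16,-76,0,0,0],[20,-95,0,0,0]]';python3 -m crank '[[2,-19,0,0,0],[4,-38,-5,0,0],[4,-56,-15,0,0],[4,-68,-30,0,0],[4,-74,-45,0,0]]'; python3 -m crank '[[0,0,-15,0,0],[0,0,-30,0,0],[0,0,-45,0,0],[0,0,-56,0,0],[0,0,-62,0,0]]'; python3 - <<'E'
from tilt import *
print(sense()["tool_pos"],sense()["ft_force"],sense()["moment"])
tilt("w23.png")
p,d,c=snap("scene","s23.png")
cv2.imwrite("pics/s23c.png",cv2.resize(p[130:270,190:370,::-1],None,fx=4,fy=4,interpolation=cv2.INTER_CUBIC))
E
```

```text
t: 36.08
tool_pos: [592.3, 148.0, 225.3]
eef_rot: [[0.0, 0.999, 0.053], [-0.0, 0.053, -0.999], [-1.0, 0.0, 0.0]]
ft_force: [0.3, -0.7, -4.1]
opening: 10.9
t: 36.7
tool_pos: [595.6, 74.6, 178.8]
eef_rot: [[-0.001, 0.999, 0.052], [-0.0, 0.052, -0.999], [-1.0, -0.001, 0.0]]
ft_force: [-0.4, 0.4, -4.8]
opening: 11.2
t: 37.33
tool_pos: [595.8, 75.5, 117.5]
eef_rot: [[-0.001, 0.999, 0.053], [-0.0, 0.053, -0.999], [-1.0, -0.001, 0.0]]
ft_force: [-0.7, -0.3, -5.1]
opening: 11.1
[595.83166924  75.53264143 117.47229495] [-0.70895853 -0.27820551 -5.06135728] [-0.07850005  0.07733239 -0.00924242]
tilt -20.805252584730617 2788
```

View pics/w23.png

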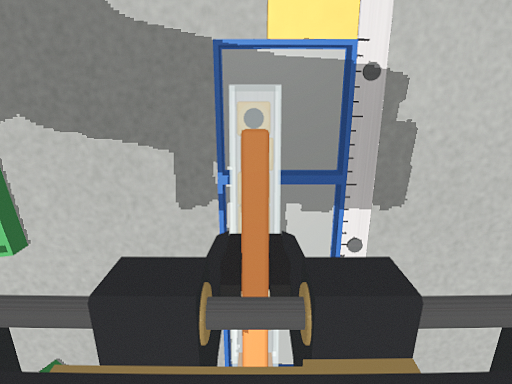

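View pics/s23c.png

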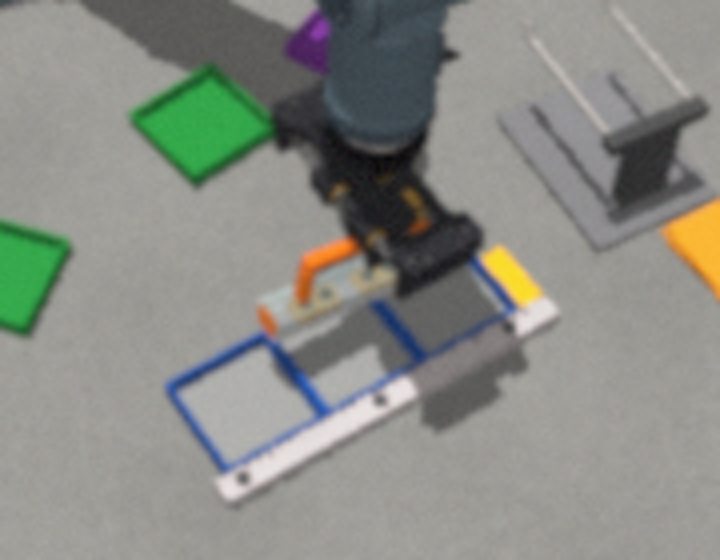

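```bash
sed -i 's/m\[232:\]=0/m[232:]=0;m[:100]=0/' tilt.py; python3 -m crank '[[0,0,-6,0,0],[0,0,-11,0,0],[0,0,-14,0,0],[0,0,-14,0,0]]'; python3 -m crank '[[0,16,0,0,0],[0,0,0,0,0],[0,0,0,0,0]]'; python3 - <<'E'
from tilt import *
print(sense()["tool_pos"],sense()["ft_force"],sense()["moment"])
tilt("w24.png")
E
```

```text
t: 37.92
tool_pos: [595.9, 75.4, 104.0]
eef_rot: [[-0.0, 0.999, 0.053], [-0.0, 0.053, -0.999], [-1.0, -0.0, 0.0]]
ft_force: [1.0, -0.7, -3.8]
opening: 11.2
t: 38.3
tool_pos: [596.1, 74.2, 104.5]
eef_rot: [[0.0, 0.999, 0.052], [-0.001, 0.052, -0.999], [-1.0, 0.0, 0.001]]
ft_force: [0.1, 0.2, -4.3]
opening: 10.8
[596.13751482  74.18140129 104.45446363] [ 0.11938472  0.18689663 -4.25120386] [-0.0659872   0.10023299  0.02799157]
tilt -10.075745300278191 2739
```

View pics/w24.png

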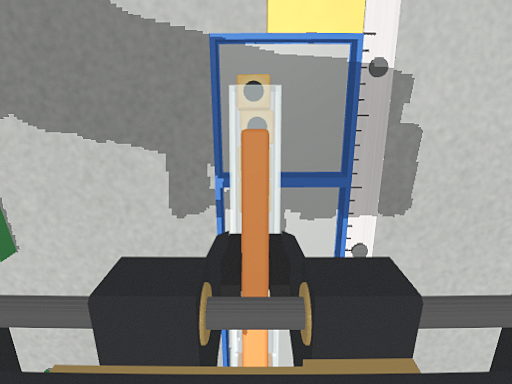

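```bash
python3 -m crank '[[0,9,0,0,0],[0,0,0,0,0],[0,0,0,0,0]]'; python3 - <<'E'
from tilt import *
tilt("w25.png")
E
```

```text
t: 38.72
tool_pos: [596.0, 74.2, 104.3]
eef_rot: [[0.0, 0.999, 0.052], [-0.001, 0.052, -0.999], [-1.0, 0.0, 0.001]]
ft_force: [-0.1, -0.7, -3.7]
opening: 10.9
tilt -9.837032384916236 2733
```

View pics/w25.png

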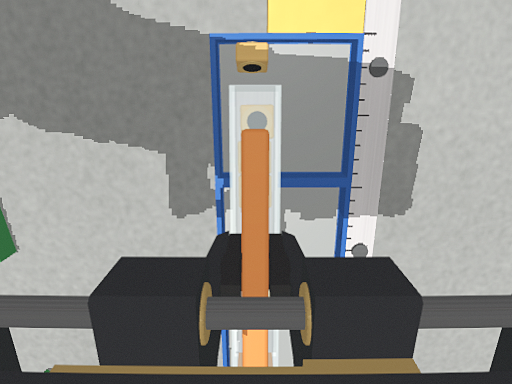

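```bash
python3 -m crank '[[6,-1,0,0,0],[16,-2,0,0,0],[28,-3,0,0,0],[38,-4,0,0,0],[44,-4,0,0,0]]'; python3 - <<'E'
from tilt import *
tilt("w26.png")
E
```

```text
t: 39.4
tool_pos: [640.9, 71.1, 104.2]
eef_rot: [[0.0, 0.999, 0.053], [-0.0, 0.053, -0.999], [-1.0, 0.0, 0.0]]
ft_force: [0.2, 0.0, -4.7]
opening: 11.0
tilt -9.88246917906716 2726
```

View pics/w26.png

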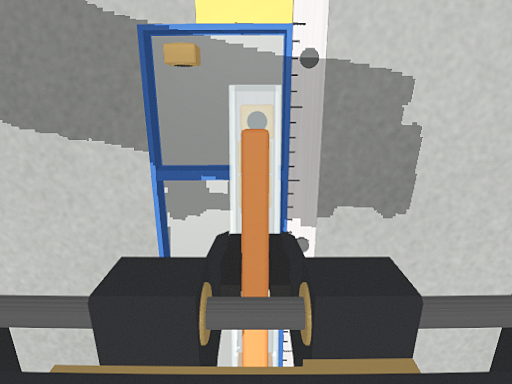

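```bash
python3 -m crank '[[0,0,-2,0,0],[0,0,-2,0,0],[0,15,-2,0,0],[0,0,-2,0,0],[0,0,-2,0,0]]'; python3 - <<'E'
from tilt import *
print(sense()["tool_pos"]);tilt("w27.png")
E
```

```text
t: 40.08
tool_pos: [640.0, 69.9, 102.4]
eef_rot: [[0.0, 0.999, 0.051], [-0.001, 0.051, -0.999], [-1.0, 0.0, 0.001]]
ft_force: [0.1, -0.5, -3.9]
opening: 11.1
[640.01304336  69.90937718 102.41590224]
tilt -10.092956637695625 2728
```

View pics/w27.png

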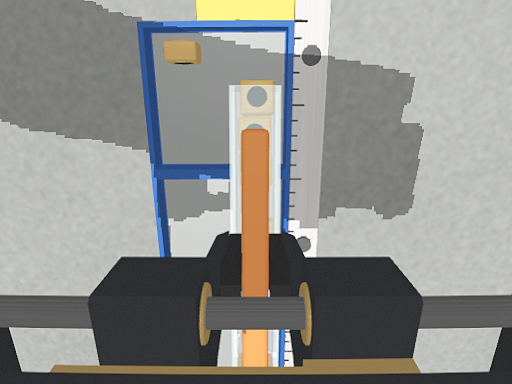

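```bash
python3 -m crank '[[0,8,0,0,0],[0,0,0,0,0],[0,0,0,0,0]]'; python3 - <<'E'
from tilt import *
tilt("w28.png")
E
```

```text
t: 40.5
tool_pos: [640.0, 70.2, 102.3]
eef_rot: [[0.0, 0.999, 0.052], [-0.001, 0.052, -0.999], [-1.0, -0.0, 0.001]]
ft_force: [-0.3, -0.7, -4.8]
opening: 10.7
tilt -9.823307406442336 2734
```

View pics/w28.png

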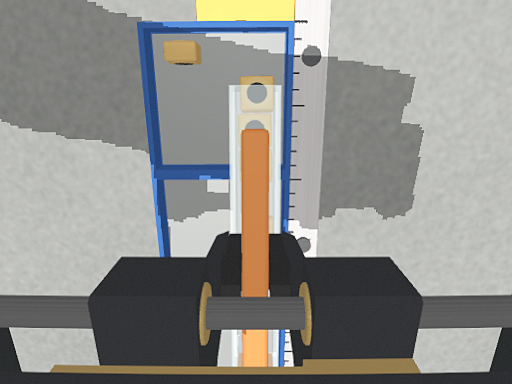

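```bash
python3 -m crank '[[0,9,0,0,0],[0,0,0,0,0],[0,0,0,0,0]]'; python3 - <<'E'
from tilt import *
tilt("w29.png")
E
```

```text
t: 40.92
tool_pos: [640.1, 69.9, 102.4]
eef_rot: [[0.0, 0.999, 0.052], [-0.001, 0.052, -0.999], [-1.0, 0.0, 0.001]]
ft_force: [-0.2, -0.3, -2.2]
opening: 11.2
tilt -10.020684350265698 2730
```

View pics/w29.png

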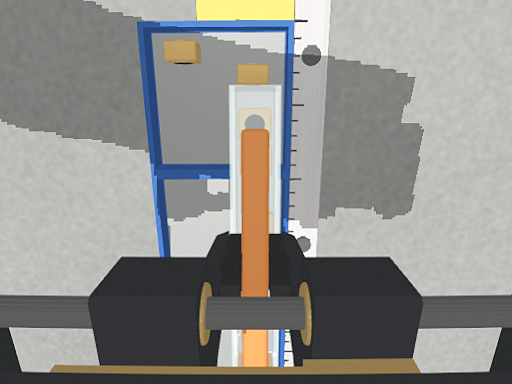

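```bash
python3 -m crank '[[-3,-6,0,0,0],[-9,-16,0,0,0],[-15,-28,0,0,0],[-20,-38,0,0,0],[-22,-42,0,0,0]]'; python3 - <<'E'
from tilt import *
tilt("w30.png")
E
```

```text
t: 41.6
tool_pos: [617.6, 28.0, 102.4]
eef_rot: [[-0.0, 0.999, 0.052], [-0.0, 0.052, -0.999], [-1.0, -0.0, 0.0]]
ft_force: [0.7, -0.1, -3.7]
opening: 11.3
tilt -9.849602406193226 2745
```

View pics/w30.png

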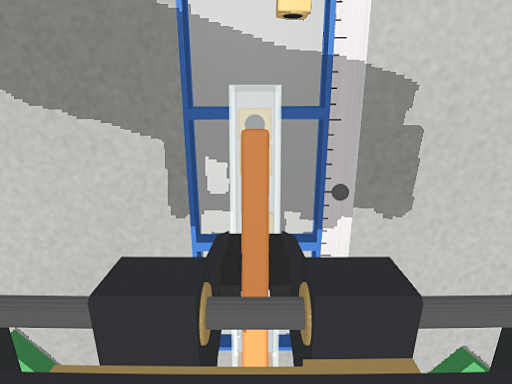

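```bash
python3 -m crank '[[0,0,0,0,0],[0,15,0,0,0],[0,0,0,0,0],[0,0,0,0,0]]'; python3 - <<'E'
from tilt import *
tilt("w31.png")
p,d,c=snap("scene","s31.png")
cv2.imwrite("pics/s31c.png",cv2.resize(p[130:270,190:370,::-1],None,fx=4,fy=4,interpolation=cv2.INTER_CUBIC))
E
```

```text
t: 42.15
tool_pos: [618.1, 28.3, 102.3]
eef_rot: [[0.0, 0.999, 0.052], [-0.001, 0.052, -0.999], [-1.0, 0.0, 0.001]]
ft_force: [0.8, -0.9, -2.6]
opening: 10.9
tilt -9.986403187590147 2739
```

View pics/w31.png

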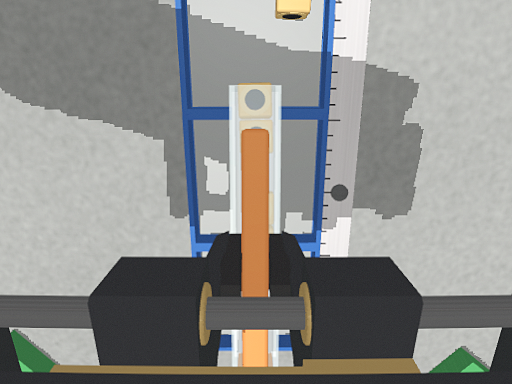

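View pics/s31c.png

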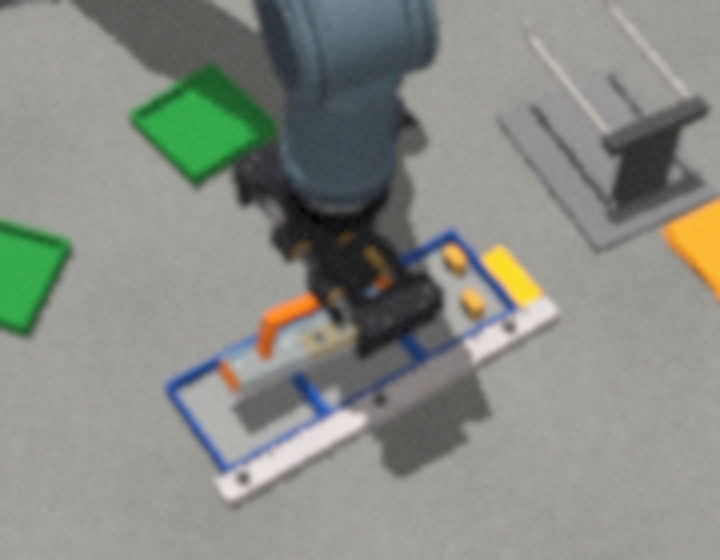

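```bash
python3 - <<'E'
from h import *
f=[]
for i in range(30):
    read_camera("top"); f.append(sense()["ft_force"][2])
print(np.mean(f),np.std(f)/30**.5, "n left if 200g:",(-np.mean(f)/9.81-.2)/.028)
E
```

```text
-3.495288800041793 0.08992163134101576 n left if 200g: 5.582091160775422
```

```bash
python3 - <<'E'
import cv2
p=cv2.imread('pics/s31.png'); cv2.imwrite('pics/s31d.png',cv2.resize(p[195:235,235:295],None,fx=12,fy=12,interpolation=cv2.INTER_CUBIC))
p=cv2.imread('pics/s19.png'); cv2.imwrite('pics/s19d.png',cv2.resize(p[105:140,335:400],None,fx=12,fy=12,interpolation=cv2.INTER_CUBIC))
E
```

```text
(no output)
```

View pics/s31d.png

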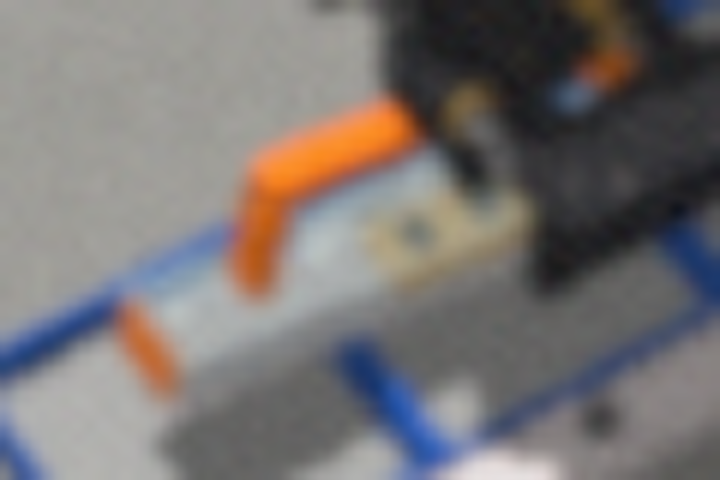

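View pics/s19d.png

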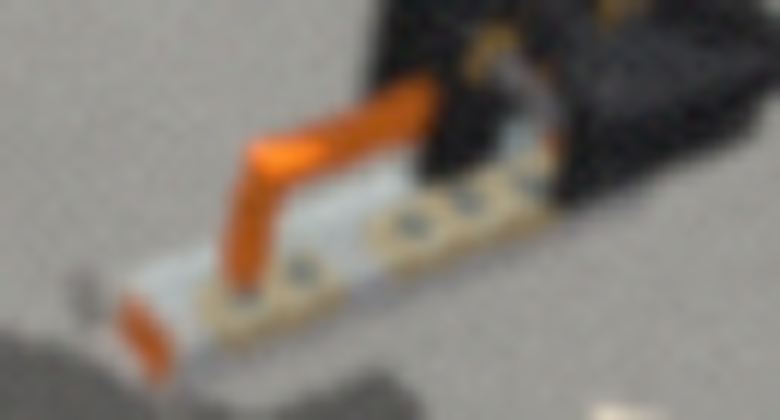

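```bash
python3 -m crank '[[-1,-2,0,0,0],[-3,-6,0,0,0],[-6,-12,0,0,0],[-9,-20,0,0,0],[-12,-29,0,0,0]]'; python3 -m crank '[[-3,-9,0,0,0],[-5,-17,0,0,0],[-6,-22,0,0,0],[-6,-22,0,0,0]]';  python3 - <<'E'
from tilt import *
print(sense()["tool_pos"]);tilt("w32.png")
E
```

```text
t: 44.38
tool_pos: [605.7, -0.4, 102.3]
eef_rot: [[-0.0, 0.999, 0.053], [-0.0, 0.053, -0.999], [-1.0, -0.0, 0.0]]
ft_force: [-0.9, 0.0, -2.8]
opening: 10.6
t: 44.88
tool_pos: [600.0, -22.1, 102.3]
eef_rot: [[0.0, 0.999, 0.052], [-0.0, 0.052, -0.999], [-1.0, -0.0, 0.0]]
ft_force: [0.2, 0.4, -3.8]
opening: 11.0
[599.9986585  -22.1379175  102.28301516]
tilt -10.060386301692649 2741
```

View pics/w32.png

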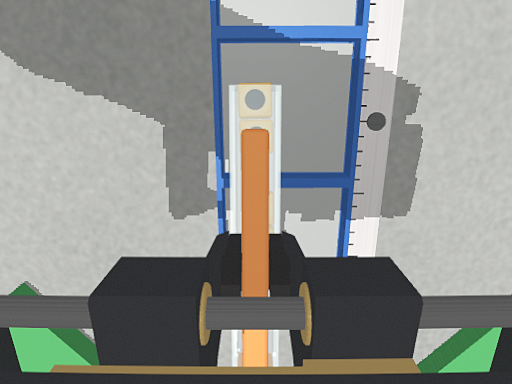

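```bash
python3 -m crank '[[0,11,0,0,0],[0,0,0,0,0],[0,0,0,0,0]]'; python3 - <<'E'
from tilt import *
tilt("w33.png")
E
```

```text
t: 45.3
tool_pos: [600.0, -23.2, 102.4]
eef_rot: [[0.0, 0.999, 0.052], [-0.001, 0.052, -0.999], [-1.0, 0.0, 0.001]]
ft_force: [-1.0, -0.4, -3.1]
opening: 10.7
tilt -10.142521059625526 2729
```

View pics/w33.png

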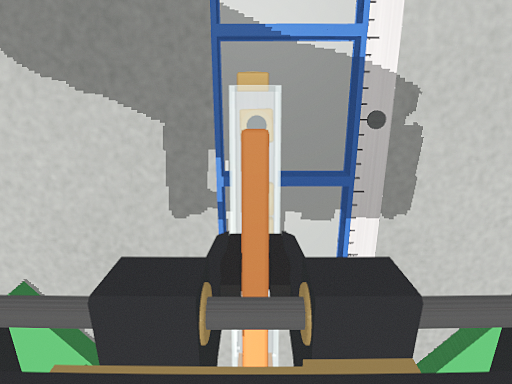

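```bash
python3 -m crank '[[0,-3,0,0,0],[0,-8,0,0,0],[2,-14,0,0,0],[7,-18,0,0,0],[15,-19,0,0,0]]'; python3 -m crank '[[9,0,0,0,0],[18,2,0,0,0],[26,6,0,0,0],[29,12,0,0,0],[30,14,0,0,0]]';python3 - <<'E'
from tilt import *
print(sense()["tool_pos"]);tilt("w34.png")
E
```

```text
t: 45.98
tool_pos: [615.4, -41.2, 102.3]
eef_rot: [[0.0, 0.999, 0.052], [-0.0, 0.052, -0.999], [-1.0, 0.0, 0.0]]
ft_force: [-0.5, 0.1, -3.2]
opening: 10.5
t: 46.6
tool_pos: [645.1, -25.5, 102.1]
eef_rot: [[-0.0, 0.999, 0.054], [0.0, 0.054, -0.999], [-1.0, -0.0, -0.001]]
ft_force: [-0.2, 0.1, -2.6]
opening: 10.9
[645.05943575 -25.50801145 102.13122888]
tilt -9.764231869131745 2735
```

View pics/w34.png

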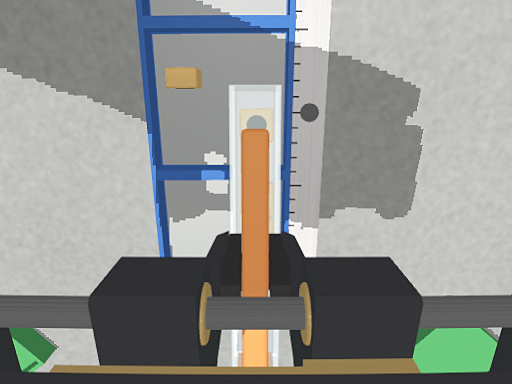

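Good. Nut 4 into tray 2, right side.

```bash
python3 -m crank '[[0,0,0,0,0],[0,15,0,0,0],[0,0,0,0,0],[0,11,0,0,0],[0,0,0,0,0]]'; python3 - <<'E'
from tilt import *
tilt("w35.png")
E
```

```text
t: 47.28
tool_pos: [645.1, -23.7, 102.1]
eef_rot: [[-0.0, 0.998, 0.056], [0.002, 0.056, -0.998], [-1.0, -0.0, -0.002]]
ft_force: [1.1, 0.1, -2.9]
opening: 10.9
tilt -9.746830495754427 2717
```

View pics/w35.png

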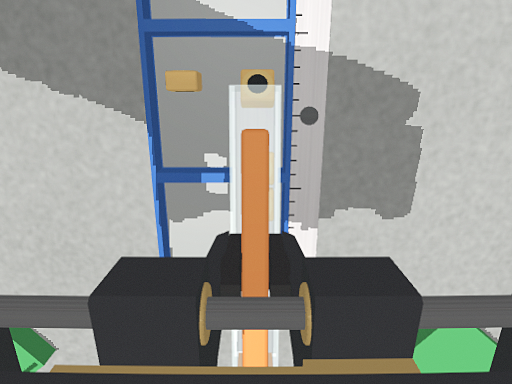

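```bash
python3 -m crank '[[0,0,0,0,0],[0,0,0,0,0]]'; python3 - <<'E'
from tilt import *
tilt("w36.png")
E
```

```text
t: 47.58
tool_pos: [645.1, -26.7, 102.3]
eef_rot: [[0.0, 0.999, 0.053], [0.0, 0.053, -0.999], [-1.0, 0.0, -0.0]]
ft_force: [-0.2, 0.1, -3.2]
opening: 10.7
tilt -9.83317305547804 2722
```

View pics/w36.png

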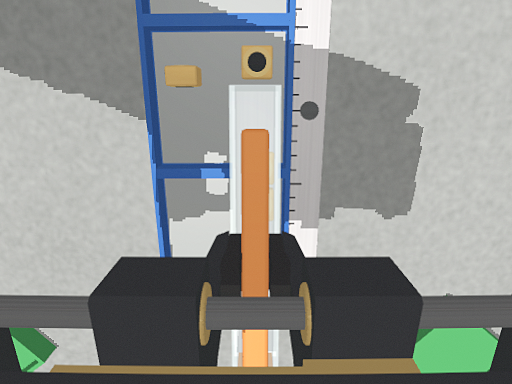

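```bash
python3 -m crank '[[-1,-3,0,0,0],[-4,-10,0,0,0],[-9,-20,0,0,0],[-16,-33,0,0,0],[-23,-48,0,0,0]]'; python3 -m crank '[[-7,-15,0,0,0],[-12,-28,0,0,0],[-15,-37,0,0,0],[-16,-43,0,0,0],[-16,-43,0,0,0]]';python3 - <<'E'
from tilt import *
print(sense()["tool_pos"]);tilt("w37.png")
p,d,c=snap("scene","s37.png")
cv2.imwrite("pics/s37c.png",cv2.resize(p[150:250,170:330,::-1],None,fx=5,fy=5,interpolation=cv2.INTER_CUBIC))
E
```

```text
t: 48.25
tool_pos: [621.3, -76.0, 102.3]
eef_rot: [[-0.0, 0.999, 0.053], [-0.0, 0.053, -0.999], [-1.0, -0.0, 0.0]]
ft_force: [-0.4, 0.1, -3.1]
opening: 10.9
t: 48.88
tool_pos: [606.1, -118.0, 102.3]
eef_rot: [[0.0, 0.999, 0.053], [-0.0, 0.053, -0.999], [-1.0, 0.0, 0.0]]
ft_force: [-0.3, -0.5, -2.6]
opening: 10.7
[ 606.13290528 -117.96657714  102.30758907]
tilt -9.694174598099508 2724
```

View pics/w37.png

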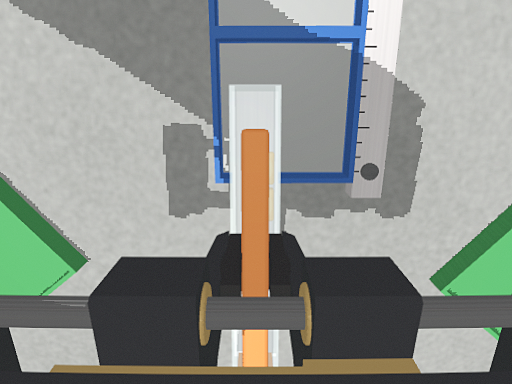

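View pics/s37c.png

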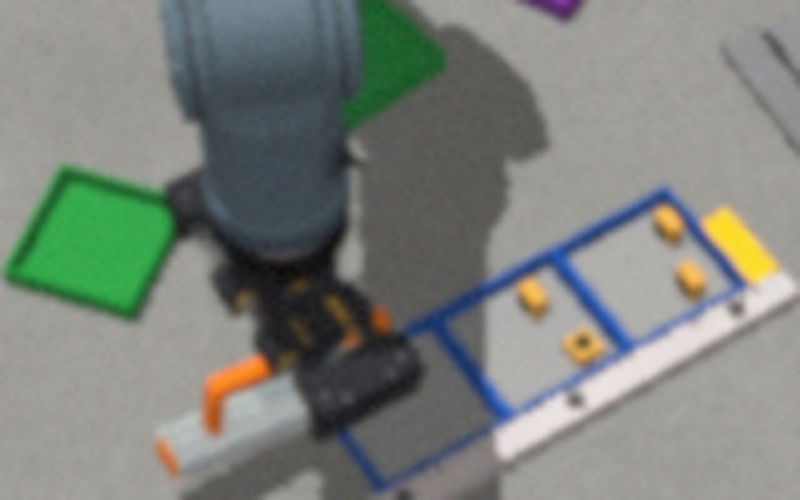

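```bash
python3 -m crank '[[0,16,0,0,0],[0,0,0,0,0],[0,0,0,0,0]]'; python3 - <<'E'
from tilt import *
tilt("w38.png")
E
```

```text
t: 49.35
tool_pos: [606.0, -118.8, 102.4]
eef_rot: [[0.0, 0.999, 0.052], [-0.001, 0.052, -0.999], [-1.0, 0.0, 0.001]]
ft_force: [-0.2, -0.3, -2.3]
opening: 11.1
tilt -10.022250977034718 2744
```

View pics/w38.png

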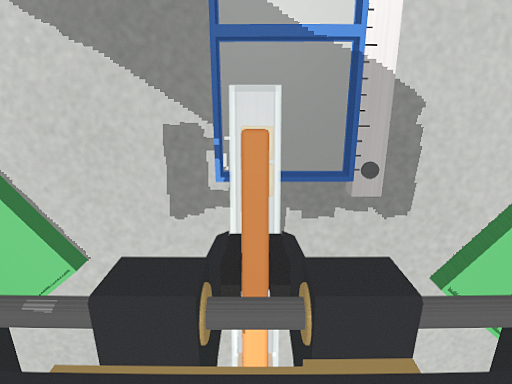

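```bash
python3 -m crank '[[0,16,0,0,0],[0,0,0,0,0],[0,0,0,0,0]]'; python3 - <<'E'
from tilt import *
p,W,c=tilt("w39.png")
cv2.imwrite("pics/w39c.png",cv2.resize(p[70:240,200:310,::-1],None,fx=3.5,fy=3.5))
E
```

```text
t: 49.78
tool_pos: [605.9, -118.7, 102.4]
eef_rot: [[0.0, 0.999, 0.052], [-0.001, 0.052, -0.999], [-1.0, 0.0, 0.001]]
ft_force: [0.1, 0.0, -2.9]
opening: 11.3
tilt -9.949989594733294 2724
```

View pics/w39c.png

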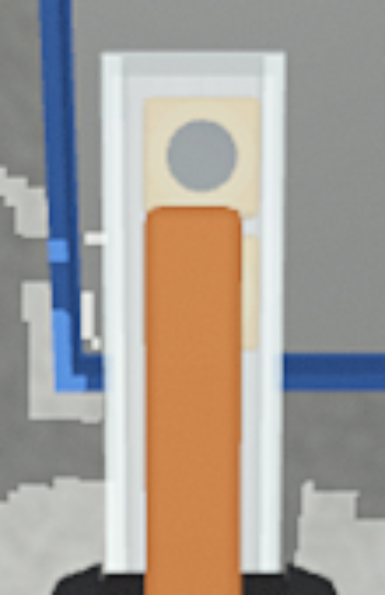

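```bash
python3 -m crank '[[0,16,0,0,0],[0,0,0,0,0],[0,0,0,0,0]]'; python3 - <<'E'
from tilt import *
p,W,c=tilt("w40.png")
cv2.imwrite("pics/w40c.png",cv2.resize(p[30:240,200:310,::-1],None,fx=2.8,fy=2.8))
E
```

```text
t: 50.2
tool_pos: [605.9, -118.8, 102.4]
eef_rot: [[0.0, 0.999, 0.052], [-0.001, 0.052, -0.999], [-1.0, 0.0, 0.001]]
ft_force: [-0.5, 0.4, -2.2]
opening: 10.9
tilt -9.903187635353438 2738
```

View pics/w40c.png

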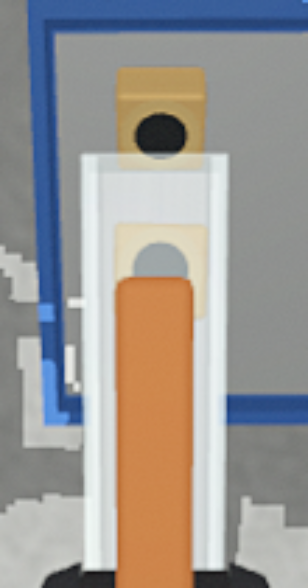

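```bash
python3 -m crank '[[0,-3,0,0,0],[0,-8,0,0,0],[2,-14,0,0,0],[7,-18,0,0,0],[15,-19,0,0,0]]'; python3 -m crank '[[9,0,0,0,0],[18,2,0,0,0],[26,6,0,0,0],[29,12,0,0,0],[30,14,0,0,0]]';python3 - <<'E'
from tilt import *
print(sense()["tool_pos"]);tilt("w41.png")
E
```

```text
t: 50.88
tool_pos: [621.4, -137.2, 102.3]
eef_rot: [[0.0, 0.999, 0.052], [-0.0, 0.052, -0.999], [-1.0, 0.0, 0.0]]
ft_force: [-0.3, -0.8, -2.6]
opening: 10.7
t: 51.5
tool_pos: [651.1, -121.5, 102.1]
eef_rot: [[-0.0, 0.999, 0.054], [0.001, 0.054, -0.999], [-1.0, -0.0, -0.001]]
ft_force: [-0.3, -0.5, -2.7]
opening: 11.0
[ 651.12238521 -121.469964    102.09639368]
tilt -9.742933843248537 2730
```

View pics/w41.png

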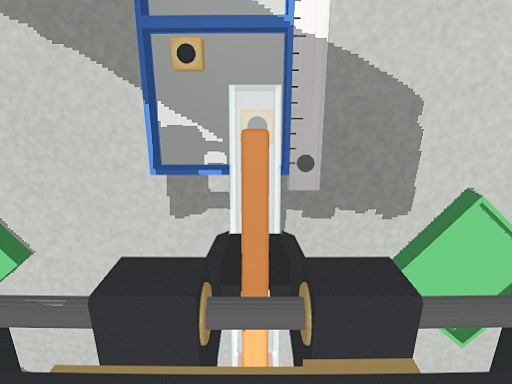

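Nut 5 flat in tray 3. Nut 6 next.

```bash
python3 -m crank '[[0,0,0,0,0],[0,15,0,0,0],[0,0,0,0,0],[0,0,0,0,0]]'; python3 - <<'E'
from tilt import *
p,W,c=tilt("w42.png")
cv2.imwrite("pics/w42c.png",cv2.resize(p[0:240,130:330,::-1],None,fx=2.4,fy=2.4))
E
```

```text
t: 52.05
tool_pos: [650.8, -124.3, 102.5]
eef_rot: [[0.0, 0.999, 0.051], [-0.001, 0.051, -0.999], [-1.0, -0.0, 0.001]]
ft_force: [-0.4, 0.2, -2.8]
opening: 11.1
tilt -9.855318533328749 2713
```

View pics/w42c.png

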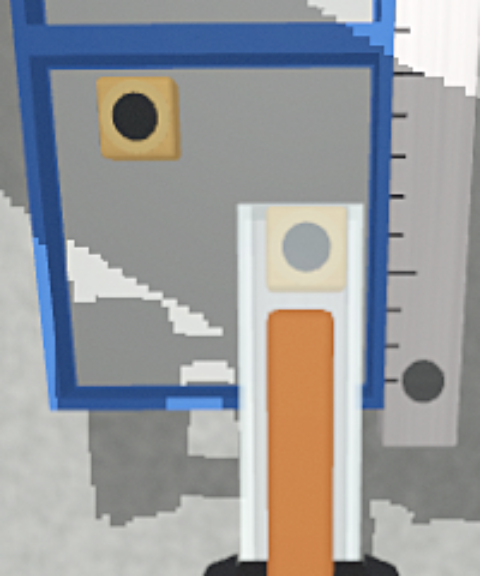

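```bash
python3 -m crank '[[0,12,0,0,0],[0,0,0,0,0],[0,0,0,0,0]]'; python3 - <<'E'
from tilt import *
p,W,c=tilt("w43.png")
cv2.imwrite("pics/w43c.png",cv2.resize(p[0:240,130:330,::-1],None,fx=2.4,fy=2.4))
E
```

```text
t: 52.48
tool_pos: [650.9, -124.5, 102.5]
eef_rot: [[0.0, 0.999, 0.051], [-0.002, 0.051, -0.999], [-1.0, 0.0, 0.002]]
ft_force: [-0.2, -0.2, -1.8]
opening: 11.0
tilt -9.785378283356513 2715
```

View pics/w43c.png

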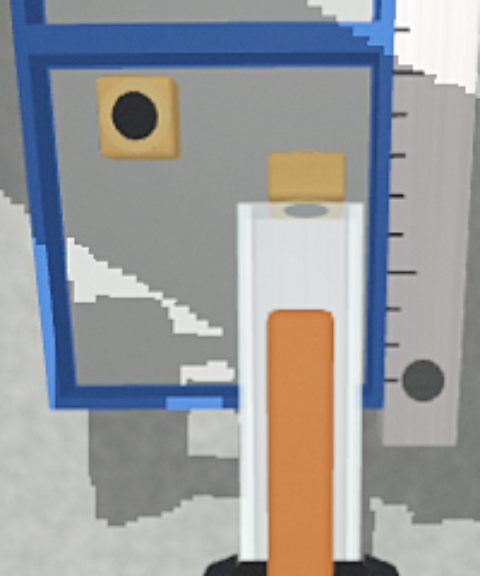

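```bash
python3 -m crank '[[0,-3,0,0,0],[-1,-8,0,0,0],[-4,-16,0,0,0],[-10,-25,0,0,0],[-16,-33,0,0,0]]'; python3 -m crank '[[-4,-5,0,0,0],[-7,-8,0,0,0],[-7,-8,0,0,0]]';python3 - <<'E'
from tilt import *
print(sense()["tool_pos"]);p,W,c=tilt("w44.png")
f=[]
for i in range(30):
    read_camera("top"); f.append(sense()["ft_force"][2])
print(np.mean(f),np.std(f)/30**.5,(-np.mean(f)/9.81-.2)/.028)
p,d,c=snap("scene","s44.png")
cv2.imwrite("pics/s44c.png",cv2.resize(p[150:250,170:330,::-1],None,fx=5,fy=5,interpolation=cv2.INTER_CUBIC))
E
```

```text
t: 53.15
tool_pos: [634.3, -156.7, 102.3]
eef_rot: [[-0.0, 0.999, 0.052], [-0.0, 0.052, -0.999], [-1.0, -0.0, 0.0]]
ft_force: [-0.6, -0.9, -2.1]
opening: 11.2
t: 53.52
tool_pos: [627.8, -163.8, 102.3]
eef_rot: [[-0.0, 0.999, 0.053], [0.0, 0.053, -0.999], [-1.0, -0.0, -0.0]]
ft_force: [0.9, -0.3, -1.7]
opening: 11.1
[ 627.83969226 -163.75414961  102.29607384]
tilt -9.604729838339304 2730
-2.338057267678799 0.08849952149374905 1.3690740777588428
```

View pics/w44.png

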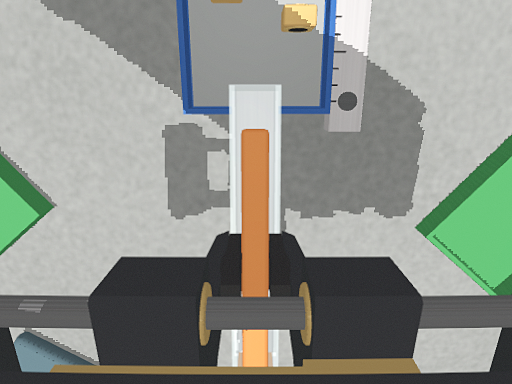

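View pics/s44c.png

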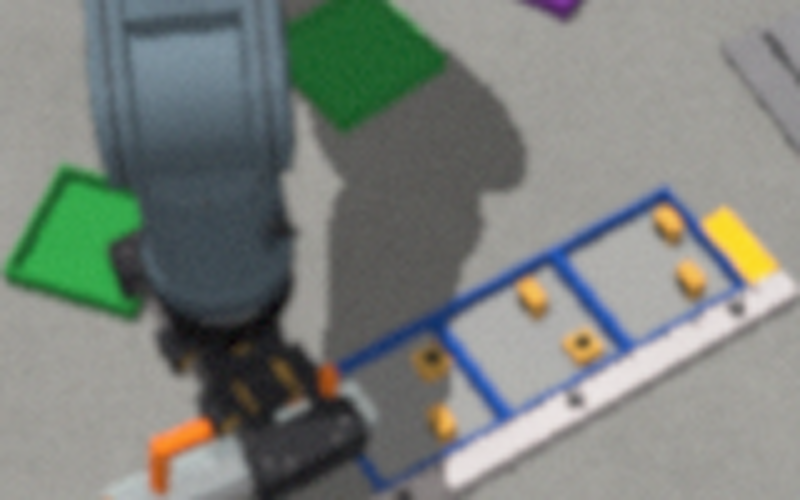

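```bash
python3 -m crank '[[0,16,0,0,0],[0,0,0,0,0],[0,16,0,0,0],[0,0,0,0,0],[0,0,0,0,0]]'; python3 - <<'E'
from tilt import *
p,W,c=tilt("w45.png")
cv2.imwrite("pics/w45c.png",cv2.resize(p[0:240,130:330,::-1],None,fx=2.4,fy=2.4))
E
```

```text
t: 55.75
tool_pos: [627.8, -165.5, 102.4]
eef_rot: [[0.0, 0.999, 0.051], [-0.002, 0.051, -0.999], [-1.0, -0.0, 0.002]]
ft_force: [-0.4, -0.3, -2.4]
opening: 10.6
tilt -9.796733423239026 2721
```

View pics/w45c.png

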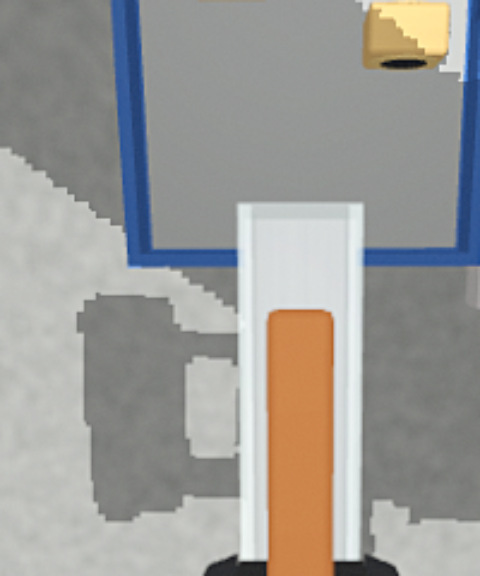

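```bash
python3 -m crank '[[0,16,0,0,0],[0,0,0,0,0],[0,16,0,0,0],[0,0,0,0,0],[0,0,0,0,0]]'; python3 - <<'E'
from tilt import *
p,W,c=tilt("w46.png")
cv2.imwrite("pics/w46c.png",cv2.resize(p[0:240,130:330,::-1],None,fx=2.4,fy=2.4))
p,d,c=snap("scene","s46.png")
cv2.imwrite("pics/s46c.png",cv2.resize(p[200:280,170:270,::-1],None,fx=7,fy=7,interpolation=cv2.INTER_CUBIC))
E
```

```text
t: 56.42
tool_pos: [627.8, -165.3, 102.4]
eef_rot: [[0.0, 0.999, 0.051], [-0.001, 0.051, -0.999], [-1.0, -0.0, 0.001]]
ft_force: [0.1, -0.5, -2.7]
opening: 11.1
tilt -9.656481108876095 2721
```

View pics/w46c.png

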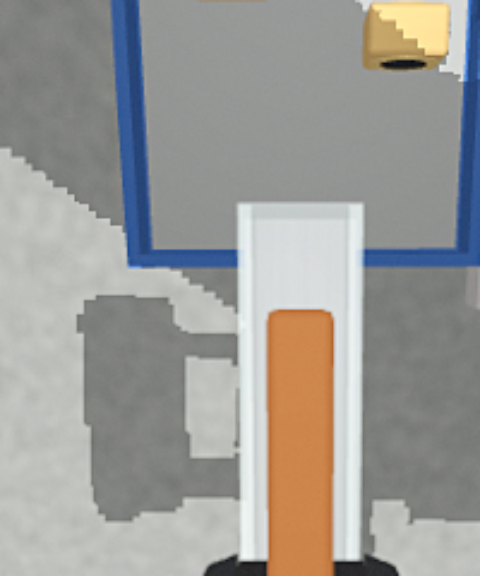

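View pics/s46c.png

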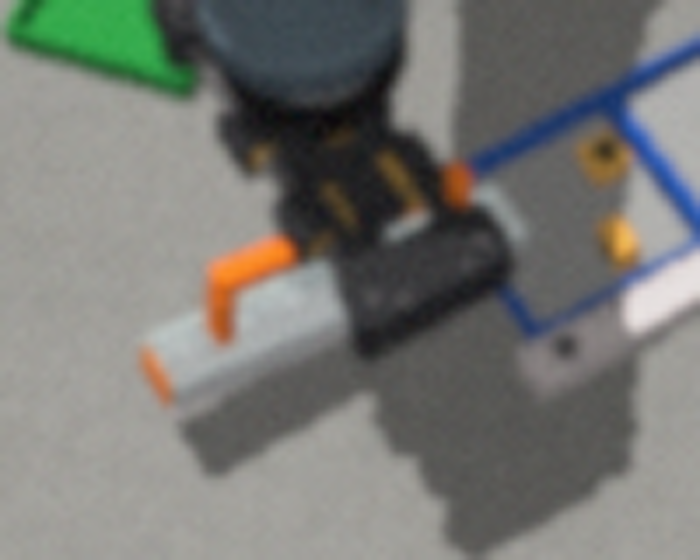

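```bash
python3 -m crank '[[0,20,0,0,0],[0,0,0,0,0],[0,20,0,0,0],[0,0,0,0,0],[0,0,0,0,0]]'; python3 - <<'E'
from tilt import *
p,W,c=tilt("w47.png")
cv2.imwrite("pics/w47c.png",cv2.resize(p[0:384,130:380,::-1],None,fx=1.5,fy=1.5))
E
```

```text
t: 57.15
tool_pos: [627.8, -165.2, 102.4]
eef_rot: [[0.0, 0.999, 0.051], [-0.001, 0.051, -0.999], [-1.0, -0.0, 0.001]]
ft_force: [-0.1, 0.1, -2.7]
opening: 11.0
tilt -9.675941495408242 2717
```

View pics/w47c.png

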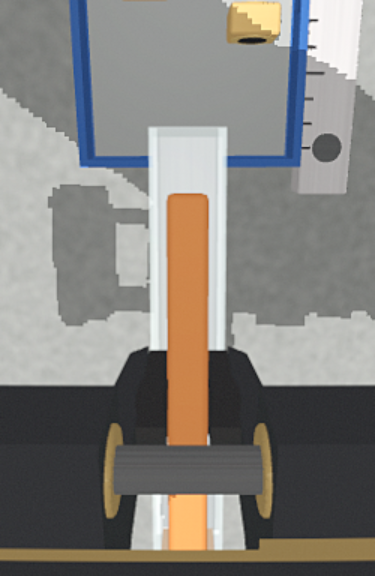

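```bash
python3 -m crank '[[0,-5,20,0,0],[0,-5,60,0,0],[0,-5,110,0,0],[-10,20,130,0,0],[-25,60,130,0,0]]'; python3 -m crank '[[-20,50,0,0,0],[-40,100,0,0,0],[-60,150,0,0,0],[-80,200,0,0,0],[-100,250,0,-0.05,0]]';python3 -m crank '[[-20,50,0,-0.04,0],[-40,100,0,-0.094,0],[-60,150,0,-0.094,0],[-75,195,0,-0.094,0],[-83,217,0,-0.094,0]]'; python3 - <<'E'
from tilt import *
print(sense()["tool_pos"],sense()["eef_rot"][:,1])
tilt("w48.png")
p,d,c=snap("top","t48.png")
for t in trays(p,c): print(t)
E
```

```text
t: 57.82
tool_pos: [604.4, -104.9, 236.2]
eef_rot: [[0.006, 0.999, 0.05], [-0.001, 0.05, -0.999], [-1.0, 0.006, 0.002]]
ft_force: [-0.0, 0.4, -2.2]
opening: 11.1
t: 58.45
tool_pos: [502.7, 148.0, 233.9]
eef_rot: [[0.002, 1.0, 0.002], [0.001, 0.002, -1.0], [-1.0, 0.002, -0.001]]
ft_force: [1.2, 1.0, -2.2]
opening: 11.1
t: 59.08
tool_pos: [418.6, 366.7, 233.8]
eef_rot: [[0.001, 0.996, -0.087], [0.002, -0.087, -0.996], [-1.0, 0.0, -0.002]]
ft_force: [0.0, -0.6, -2.8]
opening: 11.3
[418.59186603 366.71232356 233.77428131] [ 9.96184589e-01 -8.72700250e-02  4.56044547e-04]
tilt -9.50527702320005 2745
(2288.5, ((616.5449829101562, 43.455604553222656), (97.80268859863281, 288.1646728515625), 3.05654239654541))
```

View pics/t48.png

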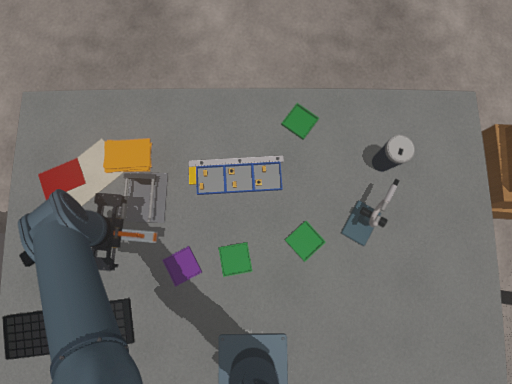

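View pics/w48.png

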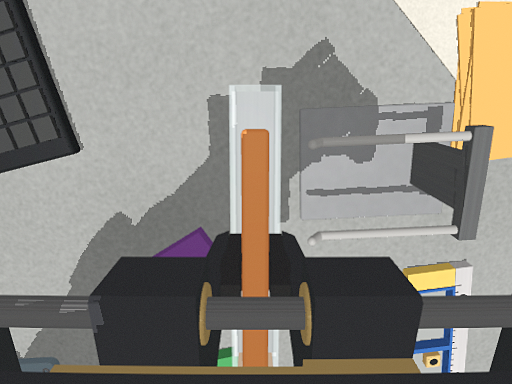

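```bash
python3 - <<'E'
import numpy as np
for n in("top0.npy","scene0.npy"):
    W=np.load(n); m=(W[...,0]>385)&(W[...,0]<455)&(W[...,1]>365)&(W[...,1]<590)
    print(n,m.sum(),np.percentile(W[m][:,2],[0,5,50,95,100]), W[m&(W[...,2]>12)].round().tolist()[:10])
E
python3 -m crank '[[2,35,0,0.02,0],[5,70,0,0.046,0],[6,100,-20,0.046,0],[6,108,-60,0.046,0],[6,108,-100,0.046,0]]'; python3 -m crank '[[0,0,-20,0,0],[0,0,-35,0,0],[0,0,-45,0,0],[0,0,-50,0,0],[0,0,-50,0,0]]' 20
```

```text
top0.npy 1372 [-6.90369676 -3.28452764  0.53442292  4.06379768  7.82688955] []
scene0.npy 563 [-8.78035338 -4.54984555  0.02584372  4.2077521   7.33871081] []
t: 59.8
tool_pos: [427.1, 471.4, 132.4]
eef_rot: [[0.002, 0.999, -0.045], [0.001, -0.045, -0.999], [-1.0, 0.002, -0.001]]
ft_force: [0.2, 0.7, -2.8]
opening: 11.0
t: 60.42
tool_pos: [426.2, 471.6, 82.6]
eef_rot: [[0.0, 0.999, -0.045], [0.0, -0.045, -0.999], [-1.0, 0.0, -0.0]]
ft_force: [0.4, 0.4, -1.5]
opening: 11.6
```

```bash
python3 -m crank '[[0,0,-3,0,0],[0,0,-6,0,0],[0,0,-9,0,0],[0,0,-12,0,0],[0,0,-12,0,0]]' 15; python3 -m crank '[[0,0,-2,0,0],[0,0,-4,0,0],[0,0,-5,0,0],[0,0,-5,0,0]]'; python3 - <<'E'
from tilt import *
tilt("w49.png"); print(sense()["ft_force"])
E
```

```text
t: 61.05
tool_pos: [426.0, 471.4, 70.0]
eef_rot: [[-0.0, 0.999, -0.045], [-0.0, -0.045, -0.999], [-1.0, -0.0, 0.0]]
ft_force: [-0.1, 0.5, -0.9]
opening: 11.7
t: 61.55
tool_pos: [426.1, 471.4, 66.1]
eef_rot: [[-0.0, 0.999, -0.045], [0.0, -0.045, -0.999], [-1.0, -0.0, -0.0]]
ft_force: [-1.6, -2.3, 7.9]
opening: 11.9
tilt -11.205964130529885 3035
[-2.24946385 -2.91422489  6.61639784]
```

```bash
python3 - <<'E'
from tilt import *
p,d,c=snap("scene","s49.png")
cv2.imwrite("pics/s49c.png",cv2.resize(p[60:170,270:420,::-1],None,fx=5,fy=5,interpolation=cv2.INTER_CUBIC))
E
```

```text
(no output)
```

View pics/w49.png

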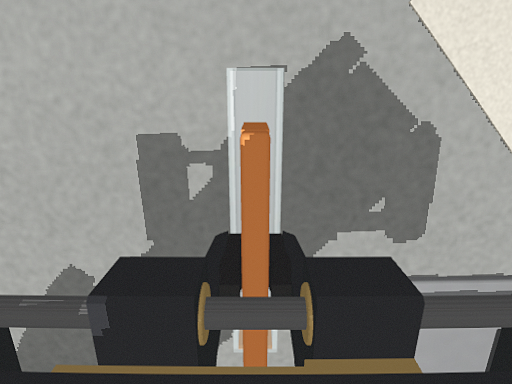

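View pics/s49c.png

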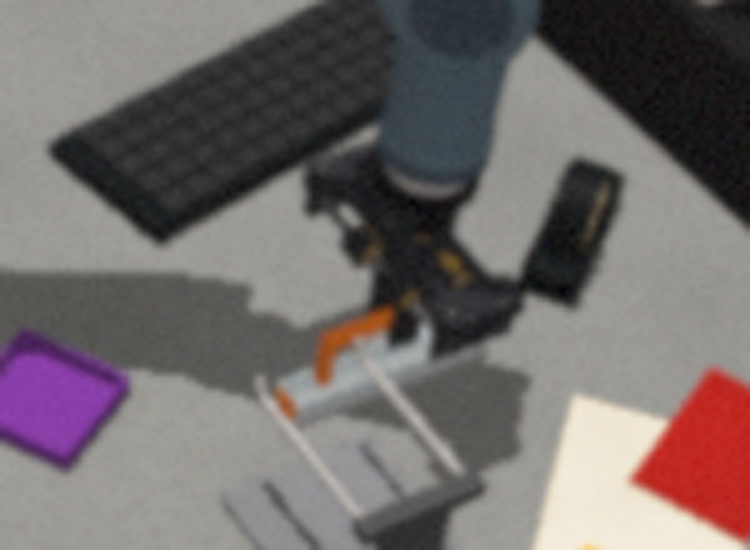

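```bash
python3 -m crank '[[0,0,0,0,0],[0,0,0,0,0],[0,0,20,0,0],[0,0,60,0,0],[0,0,115,0,0]]' 45; python3 -m crank '[[-5,-30,0,0.004,0],[-10,-70,0,0.004,0],[-16,-100,0,0.004,0],[-16,-108,0,0.004,0],[-16,-108,-20,0.004,0]]'; python3 -m crank '[[0,0,-20,0,0],[0,0,-33,0,0],[0,0,-33,0,0]]'; python3 - <<'E'
from tilt import *
tilt("w50.png"); print(sense()["tool_pos"],sense()["ft_force"])
p,d,c=snap("scene","s50.png")
cv2.imwrite("pics/s50c.png",cv2.resize(p[80:190,270:400,::-1],None,fx=5,fy=5,interpolation=cv2.INTER_CUBIC))
E
```

```text
t: 62.28
tool_pos: [425.3, 470.9, 181.3]
eef_rot: [[-0.001, 0.999, -0.045], [-0.002, -0.045, -0.999], [-1.0, -0.001, 0.002]]
ft_force: [0.1, 0.7, -1.7]
opening: 11.4
t: 62.9
tool_pos: [411.4, 364.7, 162.2]
eef_rot: [[0.003, 0.999, -0.041], [0.004, -0.042, -0.999], [-1.0, 0.003, -0.004]]
ft_force: [-0.2, 0.9, -2.5]
opening: 11.0
t: 63.28
tool_pos: [409.7, 363.7, 126.7]
eef_rot: [[-0.001, 0.999, -0.04], [-0.001, -0.04, -0.999], [-1.0, -0.001, 0.001]]
ft_force: [0.2, 0.2, -2.3]
opening: 11.0
tilt -11.587815717675248 2998
[410.12985593 363.9040733  127.38972211] [ 0.27230561  0.26568671 -1.82918578]
```

View pics/w50.png

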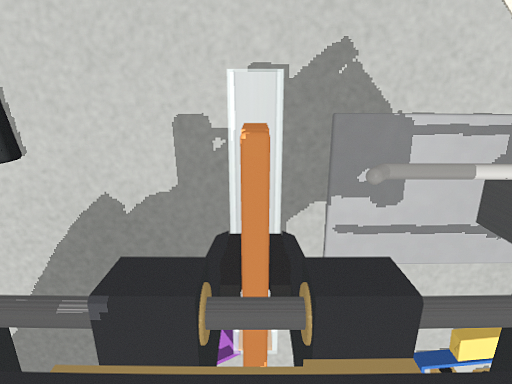

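View pics/s50c.png

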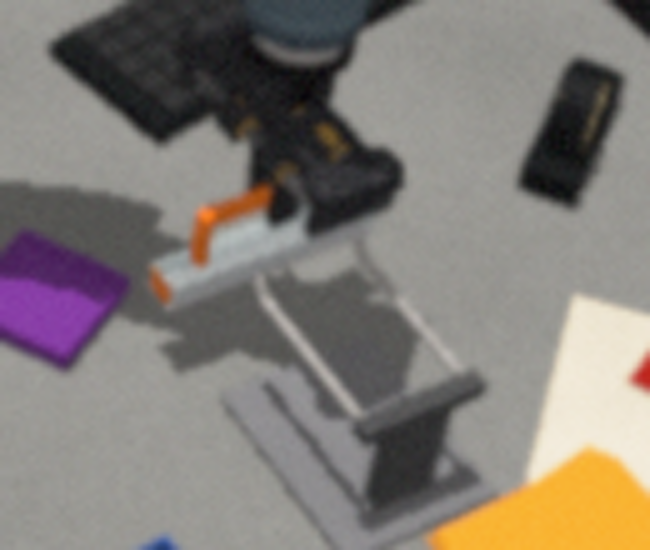

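```bash
python3 -m crank '[[15,-1,1.5,0,0],[35,-2,1.5,0,0],[55,-3,1.5,0,0],[75,-4,1.5,0,0],[90,-4.5,1.5,0,0]]'; python3 -m crank '[[10,-0.5,0,0,0],[18,-1,0,0,0],[18,-1,0,0,0]]'; python3 - <<'E'
from tilt import *
p,d,c=snap("wrist","w51.png"); print(sense()["tool_pos"],sense()["ft_force"])
p,d,c=snap("scene","s51.png")
cv2.imwrite("pics/s51c.png",cv2.resize(p[90:200,290:400,::-1],None,fx=5,fy=5,interpolation=cv2.INTER_CUBIC))
E
```

```text
t: 64.0
tool_pos: [502.3, 358.5, 129.5]
eef_rot: [[0.002, 0.999, -0.042], [0.001, -0.042, -0.999], [-1.0, 0.002, -0.001]]
ft_force: [0.3, 0.1, -1.9]
opening: 11.6
t: 64.38
tool_pos: [518.4, 357.8, 128.8]
eef_rot: [[0.0, 0.999, -0.041], [-0.0, -0.041, -0.999], [-1.0, 0.0, 0.0]]
ft_force: [-0.0, 0.4, -3.1]
opening: 11.1
[517.76455998 357.93095171 128.68369729] [-0.65842532  0.49402296 -1.53470691]
```

View pics/w51.png

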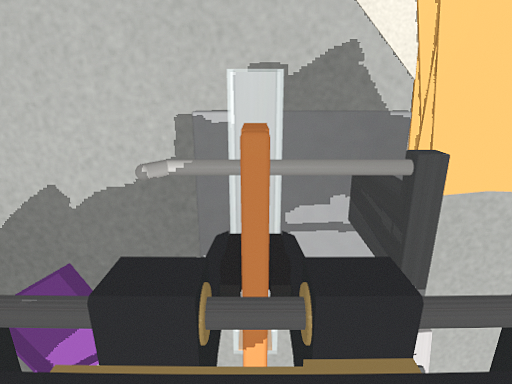

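View pics/s51c.png

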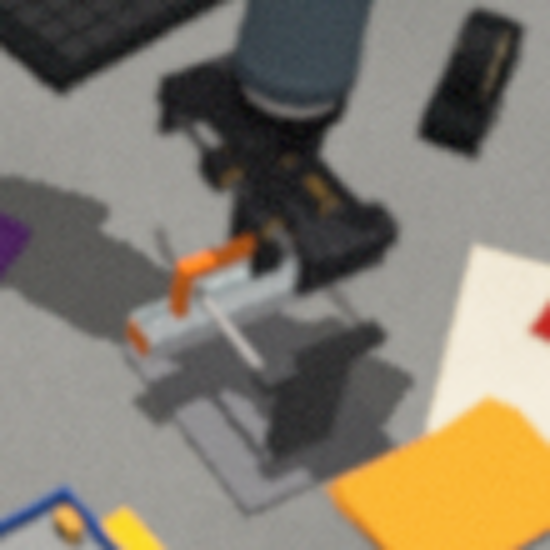

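Handle is over both prongs. Lower 18, with y +0.7.

```bash
python3 -m crank '[[0,0.5,-6,0,0],[0,0.5,-11,0,0],[0,0.5,-15,0,0],[0,0.5,-17.5,0,0],[0,0.5,-17.5,0,0]]' 30; python3 -m crank '[[0,0,0,0,20],[0,0,0,0,35],[0,0,0,0,40],[0,0,0,0,40]]'; python3 -m crank '[[0,0,20,0,40],[0,0,50,0,40],[0,0,90,0,40],[0,-28,132,0,40],[0,-28,132,0,40]]'; python3 - <<'E'
from sh import *
meas("w52.png"); print(sense()["tool_pos"],sense()["ft_force"])
p,d,c=snap("scene","s52.png")
cv2.imwrite("pics/s52c.png",cv2.resize(p[110:220,290:400,::-1],None,fx=5,fy=5,interpolation=cv2.INTER_CUBIC))
E
```

```text
t: 65.1
tool_pos: [518.0, 358.4, 111.3]
eef_rot: [[-0.0, 0.999, -0.041], [-0.0, -0.041, -0.999], [-1.0, -0.0, 0.0]]
ft_force: [-1.5, 0.0, -2.5]
opening: 11.5
t: 65.6
tool_pos: [518.1, 358.4, 111.4]
eef_rot: [[0.0, 0.999, -0.041], [0.0, -0.041, -0.999], [-1.0, 0.0, -0.0]]
ft_force: [0.6, -0.5, -0.3]
opening: 39.7
t: 66.22
tool_pos: [520.9, 329.0, 248.5]
eef_rot: [[0.007, 0.999, -0.045], [0.004, -0.045, -0.999], [-1.0, 0.007, -0.004]]
ft_force: [1.2, 0.3, -0.1]
opening: 39.7
handle ((517.90185546875, 358.2154541015625), (121.50413513183594, 11.070528030395508), 87.45806884765625) [518.46142622 365.36206202 117.38505379]
comp [187  98  54  11 501] [ 1.00000e+00 -2.50000e-02  4.91960e+02  3.99002e+02] -1.4563023 104.94651486034769
comp [256  98  78  10 772] [ 9.99000e-01 -4.30000e-02  5.57879e+02  3.96367e+02] -2.4919455 104.79415542585818
comp [197 194  45  11 372] [ 9.99000e-01 -3.90000e-02  4.89565e+02  3.15737e+02] -2.246834 104.9982860615394
comp [256 194  75   9 669] [ 9.99000e-01 -4.80000e-02  5.55862e+02  3.12910e+02] -2.740829 104.77657128460652
[519.36505191 329.95025623 246.17855481] [-0.03193654 -0.47425027 -0.67767774]
```

View pics/w52.png

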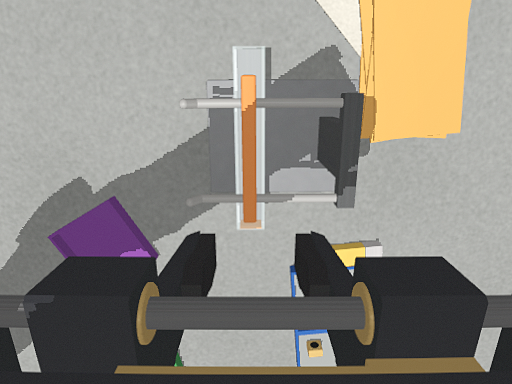

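View pics/s52c.png

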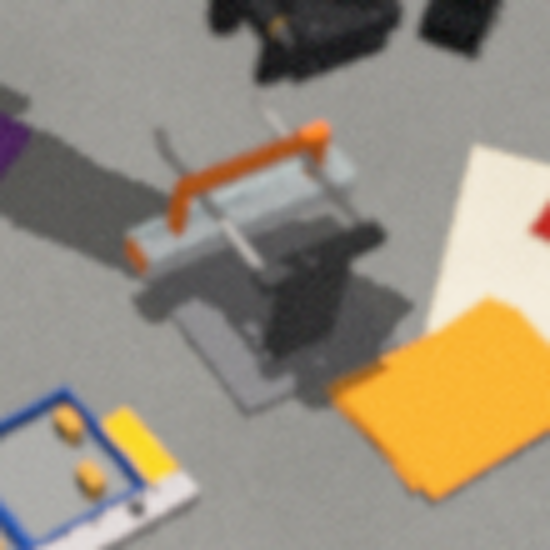

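```bash
python3 -m crank '[[5,-60,0,0.02,40],[15,-118,10,0.04,40],[30,-175,20,0.06,40],[45,-230,20,0.08,40],[60,-285,20,0.094,40]]'; python3 -m crank '[[0,-50,0,0,40],[0,-70,0,0,40],[0,-70,0,0,40],[0,-70,0,0,40]]'; python3 - <<'E'
from h import *
p,d,c=snap("wrist","w53.png"); W=cloud(d,c); print(sense()["tool_pos"])
for t in trays(p,c,amin=1500): print(t)
hsv=cv2.cvtColor(p,cv2.COLOR_RGB2HSV)
m=cv2.inRange(hsv,(10,90,80),(30,255,255)); 
nl,l,st,ce=cv2.connectedComponentsWithStats(m)
for k in range(1,nl):
    if st[k,4]>80:
        Q=W[l==k];Q=Q[~np.isnan(Q).any(1)]; print(st[k],np.median(Q,0).round(1),np.percentile(Q[:,2],95).round(1))
p,d,c=snap("top","t53.png")
for t in trays(p,c): print(t)
E
```

```text
t: 66.95
tool_pos: [577.9, 44.6, 262.5]
eef_rot: [[-0.002, 0.998, 0.055], [0.0, 0.055, -0.998], [-1.0, -0.002, -0.0]]
ft_force: [1.9, 0.0, 0.6]
opening: 39.8
t: 67.45
tool_pos: [578.0, -21.7, 262.8]
eef_rot: [[-0.001, 0.998, 0.056], [0.001, 0.056, -0.998], [-1.0, -0.001, -0.001]]
ft_force: [-0.4, 0.3, 0.7]
opening: 40.5
[578.0609231  -21.64396558 262.9514134 ]
(13726.5, ((618.8743896484375, 25.23925018310547), (95.92564392089844, 252.28504943847656), 3.0548417568206787))
[306  75  19  19 266] [638.7  68.7  15.9] 17.3
[265  86  18  12 205] [594.2  57.1  23.9] 25.2
[267 153  17  17 175] [601.6 -20.4  15.9] 17.5
[303 173  18  13 198] [646.9 -40.2  23.7] 25.2
[136 282  24  63 738] [550.3   2.  328.3] 331.8
[351 282  24  63 745] [603.7   5.2 328.3] 331.9
[ 114  357  371   18 3679] [599.   -3.2 337.1] 338.6
(812.5, ((612.53125, 113.04676055908203), (98.15519714355469, 148.4602813720703), 2.9668917655944824))
```

View pics/w53.png

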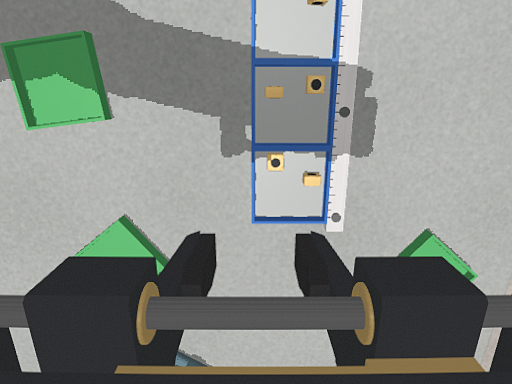

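```bash
python3 -m crank '[[-22,50,10,0,40],[-44,104,20,0,40],[-66,158,30,0,40],[-90,212,30,0,40],[-112,266,30,0,40]]'; python3 -m crank '[[-20,50,0,0,40],[-40,90,0,0,40],[-40,90,0,0,40],[-40,90,0,0,40]]'; python3 - <<'E'
from h import *
print(sense()["tool_pos"],sense()["t"])
p,d,c=snap("top","t54.png")
for t in trays(p,c): print(t,cv2.boxPoints(t[1]).round(1).tolist())
cv2.imwrite("pics/t54c.png",cv2.resize(p[140:260,110:430,::-1],None,fx=2.5,fy=2.5,interpolation=cv2.INTER_CUBIC))
p,d,c=snap("scene","s54.png")
for t in trays(p,c): print(t)
for n in("top","scene"):
  for nm in("tumbler","micrometer"):
    r=outline_of(n,nm)[:1]
    if r: print(n,nm,r[0]["conf"],r[0]["extent"])
cv2.imwrite("pics/s54c.png",cv2.resize(p[120:270,100:400,::-1],None,fx=2.6,fy=2.6,interpolation=cv2.INTER_CUBIC))
E
```

```text
t: 68.18
tool_pos: [464.4, 244.5, 293.7]
eef_rot: [[0.0, 0.998, 0.055], [0.001, 0.055, -0.998], [-1.0, 0.001, -0.001]]
ft_force: [1.3, -0.5, 0.4]
opening: 39.8
t: 68.68
tool_pos: [425.8, 331.4, 293.2]
eef_rot: [[0.0, 0.999, 0.054], [-0.0, 0.054, -0.999], [-1.0, 0.0, 0.0]]
ft_force: [-0.0, -1.5, -0.5]
opening: 40.0
[425.82667873 331.40048514 293.23562023] 68.675
(2289.5, ((616.4268188476562, 43.38562774658203), (97.96658325195312, 288.13482666015625), 3.1279025077819824)) [[559.7000122070312, 184.60000610351562], [575.4000244140625, -103.0999984741211], [673.2000122070312, -97.80000305175781], [657.5, 189.89999389648438]]
top tumbler 0.77 [371.3, 136.0, 415.3, 168.7]
top micrometer 0.56 [342.0, 178.8, 401.6, 243.5]
scene tumbler 0.57 [109.0, 264.5, 151.4, 310.4]
scene micrometer 0.64 [121.2, 201.2, 160.4, 254.1]
```

View pics/t54c.png

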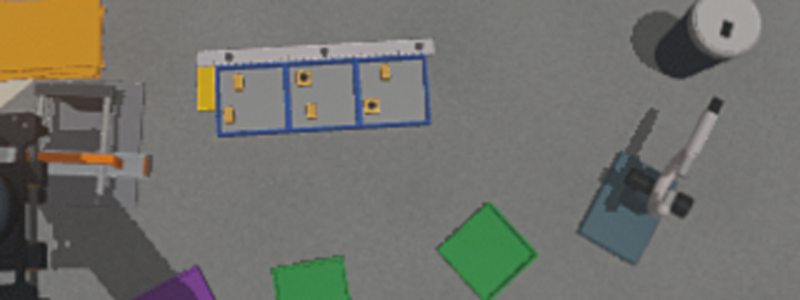

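View pics/s54c.png

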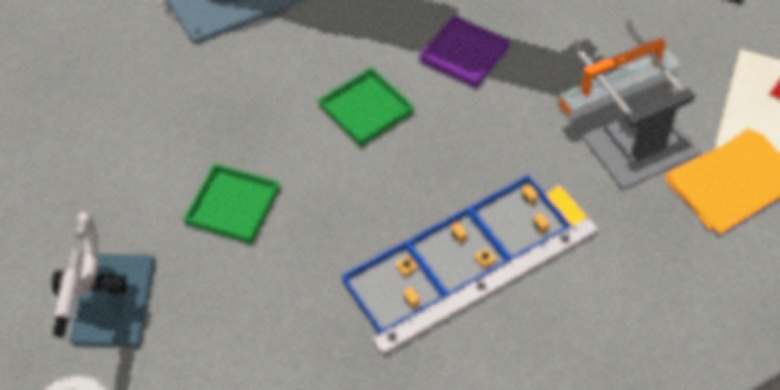

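```bash
python3 -c "
from station import *
print(finish_job())"
```

```text
the job is handed in; nothing more can be done
None
```

The job is handed in after about 69 s of the 210 s allowed: trays in a row, two nuts in each, and the empty shaker back on both hooks. No verdict is reported.

**What I did**
- **Trays:** I pinched each tray by its wall and dragged it home. I then pushed the row tight against the bar and the yellow stop with closed fingers.
- **Shaker:** I lifted it off the hooks and tipped it about 10° by resting its rear end on a prong. I shook out the nuts one at a time, two per tray. I then levelled it on the bench and hung it back on both prongs.

**Last checks**
- **Row:** it measures 98 × 288 mm at 3.1°, against 96 × 288 mm nominal and a bar at about 3°, with no gaps visible. The trays' pushed faces were collinear in contact.
- **Shaker:** it hangs level within about 1 mm of where it started, and it looks empty.
- **Bystanders:** the micrometer and tumbler outlines are where they were at the start, and no tray was seen knocked aside.

**What disagreed or is less tidy**
- **Nuts on edge:** all six nuts stand on tray floors with none stacked, but four of them are on their side edge rather than flat. I left them so as not to disturb the row.
- **Wrist force:** it suggested about one more nut (1.4) still in the shaker after six had dropped. Six more shakes and clear views of the tube showed none, so I took it for sensor or mass bias and counted six nuts.

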